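# Move the wet-painted cover plates to the assembly rack and pour out their nuts

## Robot

A 7-joint arm with a two-finger parallel gripper is mounted at the origin on a cart in front of the work surface, level with it; the furniture and walls round the work are solid. World frame = base frame: x ahead of the robot, y to its left, z up, the work surface at z = 0. Lengths are in m, angles in degrees, forces in N, time in s.
With the tool pointing down it reaches from about 0.4 to 0.875 m from the base axis. Payload 6.5 kg.
Tool frame: the origin (TCP) lies at the very end of the fingers, on their centre line; the grasp point (between the pads) lies 19 mm behind it; z points along the fingers, y is the line along which they close (so a half turn about z gives the same grasp; the last joint's range is limited). The gripper opens to 85 mm and grips with 20 to 120 N. Pads are 22 mm wide; open, the fingers measure 114 mm over their backs; the gripper's body (76 mm by 85 mm) begins 54 mm behind the grasp point. The pads swing forward as they close: fully open they stand 13 mm farther back than shut.
Start: joints at [-77.876, 30.733, -0.252, 88.115, 0.149, 61.152, -4.079], TCP at [0.178, 0.625, 0.231] pointing down, gripper open.
Joint ranges: [-154.64, 154.64], [-21.42, 123.67], [-72.66, 72.17], [13.99, 137.28], [-74.86, 254.86], [10.95, 109.41], [-158.01, 158.01]. Speed limits (degrees/s): [136.94, 136.94, 180, 180, 180, 180, 180].

## Interface

Orientations are given as a 3x3 rotation matrix whose columns are the frame's x, y, z axes.
In Python, from workcell import r gives the robot as it stands. The module is installed in compiled form; this text tells all that it offers.
- The arm moves only by the tool move_arm, never from a script. Its argument "increments" is a list of rows, each an object with "angular": the turn, a rotation vector about the tool's x, y, z normalised to -1 to 1, where 1 is 360 degrees, a list of three; "offset": the shift along the tool's x, y, z normalised to -1 to 1, where 1 is 0.15 m, a list of three; "claw": the opening, from -1 (shut) to 1 (fully open). A call has 1 to 5 rows; each row shifts and turns the commanded pose from where the row before left it, along the tool's axes as they then stand; what a row does not reach is not made up. A row lasts 1/8 s, in which the tool goes at most 62.5 mm and 10.7 degrees, less where a joint would pass 70% of its speed; a pose out of reach is approached as far as the arm can. A call with a number of a shift or a turn outside -1 to 1 is refused whole. A call with a gripper value outside its range is refused whole. The fingers move at their own pace and stop on an object; the grip force is fixed at half the most. Time passes only in rows, so rows that do not move let the fingers close. It gives the time, the measured TCP pose, the force, the opening and the grip force at its end, in the units of the state.
- r.get_state(): the state, without advancing time (a new reading comes with each control period).
- r.read_camera(name): name is "side" or "top" or "wrist"; returns the picture (384x512x3 uint8, blue, green, red); there is no depth.
- r.camera_params(name): a dict with "K" (3x3 intrinsics, pixels), "k1" (the pictures are not rectified: a ray, as slopes to the right and down, at radius r is drawn at 1 + k1 r^2 times it, then the intrinsics apply), "R" (3x3) and "t" (3): a world point X has camera coordinates R X + t; the wrist camera has in their place "T_tool_cam" (4x4, takes a point from camera to tool coordinates, whose origin is the TCP and whose axes are the flange's). Camera axes: x right, y down, z forward; pixel columns grow to the right and rows downward; lengths in m; the calibration is good to about 2 mm. A picture is of the moment at which its call begins: read the wrist's pose just before it. camera_params takes no time and is no camera call.
- r.hand_in(): hands the job in; it is judged then, once.
Trained networks look in the newest picture that a camera, given by its name, has taken for a name from the list of things; names that differ only in an ending like _2 or _b are one class to them, and where a whole thing is asked for, a point or a joint stands for the part that bears it (a point fixed in the world has none). Each returns a list of dicts, best first, with "confidence" (0 to 1); they miss things now and then, are a little off and sometimes report something else, mostly with a low value. They report only what shows in the picture. A call takes as long as a camera call.
- r.masks_of(camera, name): "region" (384x512 bool, what is visible of it) and "extent" ([left, top, right, bottom] in pixels, round what is visible of it).
- r.pinpoint(camera, name): "at" ([row, column] in pixels: a listed point, or the origin of a listed thing).
The state is a dict: "time": time; "qpos": joint angles; "dq": joint speeds; "joint_efforts": joint torques, N m; "tcp_pos": TCP position; "ee_rot": TCP orientation; "ft_force": force on the tool from outside, world axes, zero at the start; "moment": the same for the moment, N m; "finger_gap": finger opening in m; "grip_force": force on a finger pad.
Only numpy, scipy, OpenCV 4.12 (cv2) and the standard library are available. Lean on these libraries where they do the work, as an engineer would, in place of code of your own. Each camera call takes 0.05 s, during which the arm holds its last target. There are 200 camera calls.

## Task

The paint on the cover plates in the wooden drying rack is still soft, so never touch them with the gripper: slide the lifter's blade under each plate in its bay, lift it off and carry it level to the metal assembly rack, and set it down there across the two rails of a bay, square and centred, one plate to a bay. When all the plates are across, pour the nuts from the cup into the round parts tray from close above it, so that every nut ends in the tray. Finish with the empty cup standing upright on the worktop and the lifter lying level on its blade and foot on the worktop, and leave the pliers, torch, screwdriver and spanner where they are.

Things in the scene. Friction and masses are not known exactly. Their poses are not given: they have to be found in the camera images.
- lifter: Flat-bladed lifter (spatula), 0.16 kg. Origin: underside of the blade's centre; x points to the blade's front edge, z up. Steel blade 100 (x) x 44 (y) x 3 mm; behind it (x = -46 to -90 mm) a cranked neck rises to a level wooden handle. On the worktop it stands level on blade and foot. Starts on the worktop between robot and drying rack.
- lifter_grip (a point): Middle of the lifter's handle, to pinch across its 20 mm width: 130 mm behind the blade's centre, 45 mm above the blade's underside. The handle is a bar 104 mm long (lifter x = -184 to -80 mm), 26 mm tall. A wire foot, 46 mm wide, under its end (x = -176 mm) reaches down to the level of the blade's underside.
- drying_rack: Wooden drying rack, fixed, on the robot's left. Origin: on the worktop under the middle of its three bays; x points from the robot into the bays, y along the row, z up. Bay centre lines at y = +105, 0, -105 mm. Each bay has two rails along x (x = -45 to 65 mm), 12 mm wide, 36 mm either side of its centre line, tops 26 mm above the worktop.
- drying_rack_bay2 (a point): Centre of the drying rack's middle bay, level with the rail tops; axes as the rack's. In every bay of both racks the slot between the rails is 60 mm wide, open towards -x and 23 mm deep, over a 3 mm base sheet (rack x = -69 to 81 mm, y = -158 to 158 mm). Behind the bays a back bar, 40 mm high, has its front face at x = 66 mm.
- assembly_rack: Metal assembly rack, fixed, on the robot's right; same shape, sizes and axes as the drying rack, empty at the start.
- assembly_rack_bay1 (a point): Centre of bay 1 of the assembly rack, level with the tops of its rails (26 mm above the worktop), where the middle of a plate's underside belongs; axes as the rack's. It is at rack y = +105 mm.
- assembly_rack_bay2 (a point): Centre of bay 2 of the assembly rack, level with the tops of its rails (26 mm above the worktop), where the middle of a plate's underside belongs; axes as the rack's. It is at rack y = 0 mm.
- assembly_rack_bay3 (a point): Centre of bay 3 of the assembly rack, level with the tops of its rails (26 mm above the worktop), where the middle of a plate's underside belongs; axes as the rack's. It is at rack y = -105 mm.
- plate_1: Freshly painted grey cover plate, 84 (x) x 88 (y) x 5 mm, about 0.12 kg, with a low round boss (4 mm high) on top. Origin: centre of its underside, z up. It starts across the two rails of the drying rack's bay at rack y = +105 mm, square to it. Two or all three plates are present.
- plate_2: Freshly painted grey cover plate, 84 (x) x 88 (y) x 5 mm, about 0.12 kg, with a low round boss (4 mm high) on top. Origin: centre of its underside, z up. It starts across the two rails of the drying rack's bay at rack y = 0 mm, square to it. Two or all three plates are present.
- plate_3: Freshly painted grey cover plate, 84 (x) x 88 (y) x 5 mm, about 0.12 kg, with a low round boss (4 mm high) on top. Origin: centre of its underside, z up. It starts across the two rails of the drying rack's bay at rack y = -105 mm, square to it. Two or all three plates are present.
- cup: Smooth white plastic cup of nuts, open at the top, 75 mm tall, outer diameter 66 mm at the rim and 50 mm at the foot, wall about 4 mm. Origin: centre of its underside, z up to the mouth. About 0.06 kg empty. It starts upright near the robot, in the middle.
- cup_rim (a point): Centre of the cup's mouth, 75 mm above its foot along its z.
- tray: Round grey parts tray, open, loose on the worktop: 146 mm outer diameter at the rim, about 128 mm across its floor, 28 mm high, floor 3 mm thick. Origin: centre of its underside, z up. Empty at the start; beyond the cup.
- nut_1: Steel hexagon nut, 24 mm across its corners, 12 mm thick, 30 g, lightly oiled; origin: centre of one flat face, z through its bore. Starts in the cup with the others; five or six are present.
- nut_2: Steel hexagon nut, 24 mm across its corners, 12 mm thick, 30 g, lightly oiled; origin: centre of one flat face, z through its bore. Starts in the cup with the others; five or six are present.
- nut_3: Steel hexagon nut, 24 mm across its corners, 12 mm thick, 30 g, lightly oiled; origin: centre of one flat face, z through its bore. Starts in the cup with the others; five or six are present.
- nut_4: Steel hexagon nut, 24 mm across its corners, 12 mm thick, 30 g, lightly oiled; origin: centre of one flat face, z through its bore. Starts in the cup with the others; five or six are present.
- nut_5: Steel hexagon nut, 24 mm across its corners, 12 mm thick, 30 g, lightly oiled; origin: centre of one flat face, z through its bore. Starts in the cup with the others; five or six are present.
- nut_6: Steel hexagon nut, 24 mm across its corners, 12 mm thick, 30 g, lightly oiled; origin: centre of one flat face, z through its bore. Starts in the cup with the others; five or six are present.
- pliers: Red-handled long-nose pliers, 180 x 68 x 12 mm, lying at the back behind the tray. Origin: centre of its underside. A bystander: leave it where it is.
- torch: Black torch, 127 x 44 x 44 mm, lying behind the tray on the left. Origin: centre of its underside. A bystander: leave it where it is.
- driver: Blue-handled screwdriver, 197 x 27 x 28 mm, lying behind the tray on the right. Origin: centre of its underside. A bystander: leave it where it is.
- spanner: Small combination spanner, 125 x 20 x 5 mm, lying between robot and cup. Origin: centre of its underside. A bystander: leave it where it is.

How it is judged:
By the outcome, as a careful person would: the job done as asked, in the order asked, and still so for the second after the job is handed in, with the robot touching nothing.
Of plate_1, plate_2, plate_3 only 2 to 3 are there at a start; the rules pass over those that are not, and their reading is None.
Of nut_5, nut_6 only 1 to 2 are there at a start; the rules pass over those that are not, and their reading is None.
At some moment in a run one of cup, tray may be knocked a few centimetres aside while the robot is not near it.
It also fails if it takes over 200 s, if anything falls off the work surface, if the arm or the gripper's body presses on something with over 40 N, if the wrist force passes 120 N, or if a joint passes its speed limit or range.

## Working session

There is one attempt and no reset: what is moved stays moved. The work goes in short steps, Python scripts to look and compute and a tool call to move; the robot and the scene stay as the last step left them, time stands still between calls to the robot, and variables do not carry over. Pictures are saved under pics/ and viewed, at most 14 in all, crops included, and the job is handed in when it is done.

Besides the shell and the picture viewer there is one more tool, called after "Call:" as name(argument=value, ...) on one line, values as JSON. move_arm: Moves the arm, as the interface text tells. Scaled input: -1 to 1 covers 0.15 m each way for a shift and 360 degrees each way for a turn. Its arguments: {"type":"object","properties":{"increments":{"type":"array","items":{"type":"object","properties":{"angular":{"type":"array","items":{"type":"number"}},"offset":{"type":"array","items":{"type":"number"}},"claw":{"type":"number"}}}}},"required":["increments"]}

```bash
mkdir -p pics
cat > h.py <<'E'
import numpy as np,cv2,json
from workcell import r
def ray(cam,rc):
    p=r.camera_params(cam);K=np.array(p["K"]);
    d=np.array([(rc[1]-K[0,2])/K[0,0],(rc[0]-K[1,2])/K[1,1]]);u=d.copy()
    for _ in range(20): u=d/(1+p["k1"]*(u@u))
    v=np.array([u[0],u[1],1.])
    if "R" in p: R=np.array(p["R"]);return -R.T@np.array(p["t"]),R.T@v
    s=r.get_state();T=np.array(p["T_tool_cam"]);W=np.array(s["ee_rot"])
    return W@T[:3,3]+np.array(s["tcp_pos"]),W@T[:3,:3]@v
def atz(cam,rc,z):
    o,d=ray(cam,rc);return o+d*(z-o[2])/d[2]
def proj(cam,X):
    p=r.camera_params(cam);K=np.array(p["K"]);
    if "R" in p: c=np.array(p["R"])@X+np.array(p["t"])
    else:
        s=r.get_state();T=np.array(p["T_tool_cam"]);W=np.array(s["ee_rot"])
        c=T[:3,:3].T@(W.T@(np.array(X)-np.array(s["tcp_pos"]))-T[:3,3])
    u=c[:2]/c[2];u=u*(1+p["k1"]*(u@u));return np.array([K[1,1]*u[1]+K[1,2],K[0,0]*u[0]+K[0,2]])
def save(cam,n): 
    im=r.read_camera(cam);cv2.imwrite(f"pics/{n}.png",im);return im
E
python3 - <<'E'
from h import *
np.set_printoptions(precision=4,suppress=True)
s=r.get_state();print(s)
for c in("top","side","wrist"):
    save(c,c+"0")
    p=r.camera_params(c);print(c,{k:np.round(v,3).tolist() for k,v in p.items()})
a=cv2.imread("pics/top0.png");cv2.imwrite("pics/t0.png",cv2.resize(a,(800,600)))
Z=dict(lifter=0,lifter_grip=.045,drying_rack=0,drying_rack_bay2=.026,assembly_rack=0,assembly_rack_bay1=.026,assembly_rack_bay2=.026,assembly_rack_bay3=.026,plate_1=.026,cup=0,cup_rim=.075,tray=0,nut_1=.01,pliers=0,torch=0,driver=0,spanner=0)
for c in("top","side"):
  for n,z in Z.items():
    for d in r.pinpoint(c,n)[:4]:
        print(c,n,round(d["confidence"],2),np.round(d["at"],1),atz(c,d["at"],z)[:2])
E
```

```text
{'time': 0.0, 'qpos': array([-77.8763,  30.7774,  -0.2537,  88.1687,   0.149 ,  61.1518,
        -4.078 ]), 'dq': array([ 0.0824, -0.0046, -0.0658,  0.1036, -0.0305, -0.0849, -0.0208]), 'joint_efforts': array([  0.0013, -58.3408,   1.0494, -25.9106,   0.0123,   0.0096,
        -0.    ]), 'tcp_pos': array([0.1781, 0.6245, 0.2304]), 'ee_rot': array([[-0.9617,  0.2742, -0.0003],
       [ 0.2742,  0.9617, -0.0017],
       [-0.0001, -0.0017, -1.    ]]), 'ft_force': array([-0.4395,  0.4299,  0.2687]), 'moment': array([ 0.0052,  0.0354, -0.0147]), 'grip_force': 0.0, 'finger_gap': 0.08520419876445928}
top {'K': [[347.506, 0.0, 251.482], [0.0, 347.506, 194.81], [0.0, 0.0, 1.0]], 'k1': -0.008, 'R': [[0.022, -0.999, 0.03], [-0.993, -0.025, -0.115], [0.116, -0.027, -0.993]], 't': [-0.033, 0.559, 1.039]}
side {'K': [[495.219, 0.0, 248.913], [0.0, 495.219, 187.441], [0.0, 0.0, 1.0]], 'k1': -0.062, 'R': [[0.982, -0.187, -0.012], [-0.105, -0.495, -0.862], [0.156, 0.848, -0.506]], 't': [-0.572, 0.132, 1.7]}
wrist {'K': [[280.466, 0.0, 250.733], [0.0, 280.466, 191.425], [0.0, 0.0, 1.0]], 'k1': -0.005,
[... 2639 characters left out ...]
0.8] [ 0.5465 -0.3751]
side assembly_rack_bay3 0.73 [291.8 246.8] [ 0.4877 -0.4656]
side plate_1 0.62 [161.3 227.5] [0.5537 0.322 ]
side plate_1 0.52 [152.4 205.2] [0.4726 0.4242]
side plate_1 0.46 [168.1 240.1] [0.5944 0.2525]
side cup 0.87 [216.  212.3] [ 0.445  -0.0309]
side cup 0.63 [290.  246.4] [ 0.4929 -0.4299]
side cup_rim 0.9 [202.7 211.3] [ 0.4414 -0.0621]
side tray 0.73 [202.8 263.6] [0.6401 0.0173]
side nut_1 0.55 [202.1 210.2] [0.4474 0.0464]
side pliers 0.62 [204.7 311.3] [ 0.8071 -0.0311]
side pliers 0.54 [170.8 174.7] [0.3348 0.3338]
side torch 0.77 [183.5 290.5] [0.7729 0.1339]
side driver 0.55 [236.3 321.7] [ 0.7837 -0.225 ]
side spanner 0.39 [214.5 187.9] [ 0.3613 -0.0037]
```

View pics/t0.png

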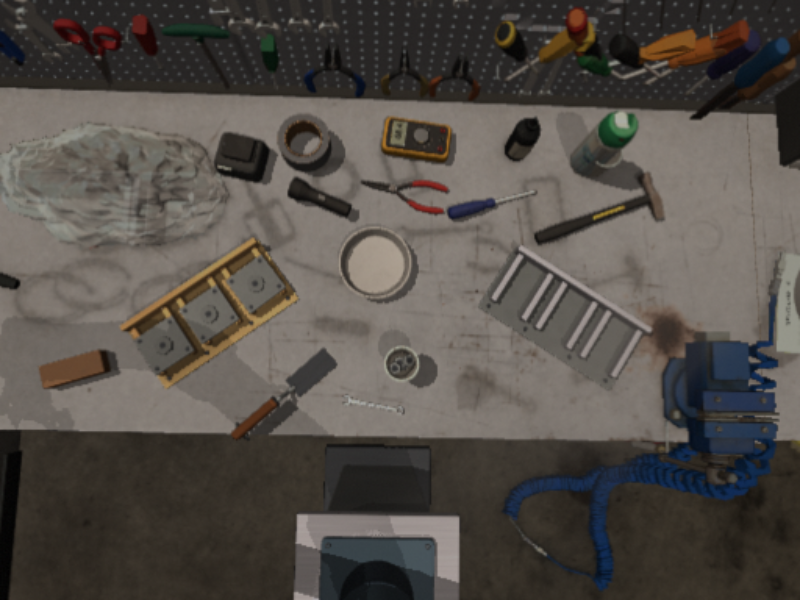

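View pics/side0.png

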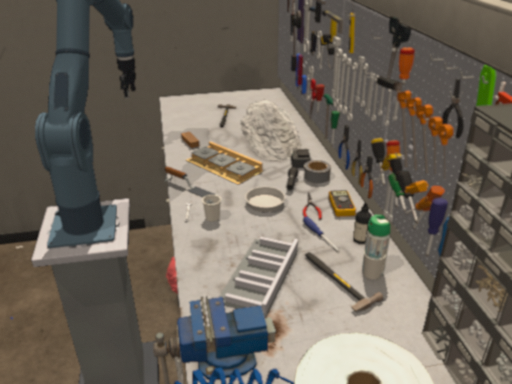

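Call:
move_arm(increments=[{"offset": [-0.19,-0.2,0],"angular": [0,0,0],"claw": 1},{"offset": [-0.19,-0.2,0],"angular": [0,0,0],"claw": 1},{"offset": [-0.19,-0.2,0],"angular": [0,0,0],"claw": 1},{"offset": [-0.19,-0.2,0],"angular": [0,0,0],"claw": 1},{"offset": [-0.19,-0.2,0],"angular": [0,0,0],"claw": 1}])

```text
time: 2.48
tcp_pos: [0.2748, 0.4406, 0.2315]
ee_rot: [[-0.962, 0.274, 0.0], [0.274, 0.962, 0.0], [-0.0, 0.001, -1.0]]
ft_force: [1.2, 0.5, 0.0]
finger_gap: 0.0854
grip_force: 0.0
```

Call:
move_arm(increments=[{"offset": [-0.19,-0.2,0],"angular": [0,0,0],"claw": 1},{"offset": [-0.19,-0.2,0],"angular": [0,0,0],"claw": 1},{"offset": [-0.19,-0.2,0],"angular": [0,0,0],"claw": 1},{"offset": [-0.19,-0.2,0],"angular": [0,0,0],"claw": 1},{"offset": [-0.19,-0.2,0],"angular": [0,0,0],"claw": 1}])

```text
time: 3.1
tcp_pos: [0.3707, 0.2573, 0.2316]
ee_rot: [[-0.962, 0.274, 0.001], [0.274, 0.962, 0.001], [-0.0, 0.001, -1.0]]
ft_force: [-0.0, 0.1, -0.4]
finger_gap: 0.0855
grip_force: 0.0
```

Call:
move_arm(increments=[{"offset": [0,0,0],"angular": [0,0,0.019],"claw": 1},{"offset": [0,0,0],"angular": [0,0,0.019],"claw": 1},{"offset": [0,0,0],"angular": [0,0,0.019],"claw": 1},{"offset": [0,0,0],"angular": [0,0,0.019],"claw": 1},{"offset": [0,0,0],"angular": [0,0,0.019],"claw": 1}])

```text
time: 3.72
tcp_pos: [0.3701, 0.2585, 0.2315]
ee_rot: [[-0.638, 0.77, 0.0], [0.77, 0.638, 0.0], [0.0, 0.0, -1.0]]
ft_force: [-0.1, 0.2, 0.6]
finger_gap: 0.0853
grip_force: 0.0
```

Run:
```python
from h import *
np.set_printoptions(precision=4,suppress=True)
s=r.get_state();print(s['time'],s['qpos'],s['tcp_pos'],s['ee_rot'])
save("wrist","w1")
for n,z in dict(lifter=0.0,lifter_grip=.045,plate_1=.026,drying_rack_bay2=.026).items():
    for d in r.pinpoint("wrist",n)[:3]: print(n,round(d["confidence"],2),np.round(d["at"],1),atz("wrist",d["at"],z)[:2])
for cam in("wrist","top"):
    m=r.masks_of(cam,"lifter")[0];print(m["confidence"])
    pts=np.argwhere(m["region"]);np.save("m_"+cam,pts)
    W=np.array([atz(cam,p,0.0)[:2] for p in pts[::5]]);c=W.mean(0);u,S,v=np.linalg.svd(W-c,full_matrices=False);print(c,v[0],np.degrees(np.arctan2(*v[0][::-1])))
```

```text
3.725 [-51.5659  11.169   12.3737 117.5458  -3.0444  51.5528   2.1375] [0.3701 0.2585 0.2315] [[-0.6383  0.7698  0.0003]
 [ 0.7698  0.6383  0.0003]
 [ 0.0001  0.0004 -1.    ]]
lifter 0.69 [245.7 228.3] [0.4213 0.147 ]
lifter_grip 0.56 [163.5 213. ] [0.3295 0.2383]
plate_1 0.87 [200.7 387.5] [0.5331 0.3412]
plate_1 0.61 [116.5 401.7] [0.4676 0.4242]
plate_1 0.59 [270.3 372.9] [0.5932 0.2588]
0.88
[0.3804 0.185 ] [ 0.6978 -0.7163] -45.74923743252091
0.96
[0.3854 0.1862] [-0.6678  0.7443] 131.89890653480185
```

View pics/w1.png

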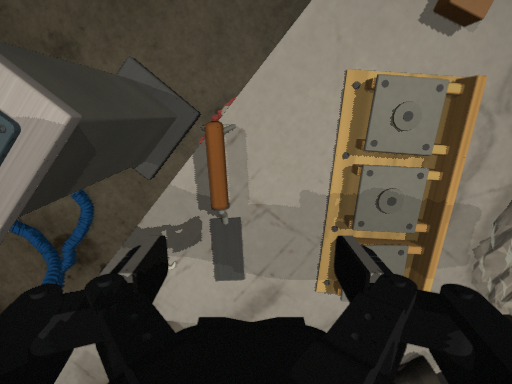

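Run:
```python
from h import *
np.set_printoptions(precision=4,suppress=True)
im=cv2.imread("pics/w1.png")
hsv=cv2.cvtColor(im,cv2.COLOR_BGR2HSV)
def rect(pts,z,cam):
    W=np.array([atz(cam,p,z)[:2] for p in pts]);c,wh,a=cv2.minAreaRect((W*1000).astype(np.float32));return np.array(c),np.array(wh),a
m=((hsv[...,0]<18)&(hsv[...,1]>110)&(hsv[...,2]>50));m[:,:190]=0;m[:,250:]=0;m[:110]=0;m[220:]=0
n,l,st,_=cv2.connectedComponentsWithStats(m.astype(np.uint8));k=1+st[1:,4].argmax();print(st[k])
print("handle",rect(np.argwhere(l==k),.058,"wrist"),rect(np.argwhere(l==k),.045,"wrist"))
g=im.astype(int).mean(2);pm=np.load("m_wrist.npy");mm=np.zeros(g.shape,bool);mm[tuple(pm.T)]=1
b=mm.copy();b[:222]=0;b[l==k]=0
print("blade",rect(np.argwhere(b),.003,"wrist"),len(np.argwhere(b)))
cv2.imwrite("pics/lm.png",np.where(mm[...,None],im,im//3)[100:300,150:300])
for cam in("wrist","top"):
  for d in r.masks_of(cam,"plate_1"):
    R=d["region"].astype(np.uint8);print(cam,round(d["confidence"],2),d["extent"],rect(np.argwhere(R),.031,cam))
  for d in r.masks_of(cam,"drying_rack")[:1]:
    print(cam,"rack",d["confidence"],d["extent"],rect(np.argwhere(d["region"]),.02,cam))
for d in r.masks_of("top","assembly_rack")[:1]:
    print("asm",d["confidence"],d["extent"],rect(np.argwhere(d["region"]),.02,"top"))
```

```text
[ 200  110   28  100 1623]Traceback (most recent call last):
  File "<stdin>", line 9, in <module>
  File "<stdin>", line 6, in rect
  File "h.py", line 12, in atz
    o,d=ray(cam,rc);return o+d*(z-o[2])/d[2]
        ~~~^^^^^^^^
  File "h.py", line 4, in ray
    p=r.camera_params(cam);K=np.array(p["K"]);
ValueError: time passes only in moves, steps and waits
```

```bash
sed -i 's/^def ray/P={c:r.camera_params(c) for c in ("side","top","wrist")}\nS=r.get_state()\ndef ray/; s/p=r.camera_params(cam)/p=P[cam]/; s/s=r.get_state();T=/s=S;T=/' h.py
cat > m1.py <<'E'
from h import *
np.set_printoptions(precision=4,suppress=True)
im=cv2.imread("pics/w1.png")
hsv=cv2.cvtColor(im,cv2.COLOR_BGR2HSV)
def rect(pts,z,cam):
    W=np.array([atz(cam,p,z)[:2] for p in pts]);c,wh,a=cv2.minAreaRect((W*1000).astype(np.float32));return np.array(c),np.array(wh),a
m=((hsv[...,0]<18)&(hsv[...,1]>110)&(hsv[...,2]>50));m[:,:190]=0;m[:,250:]=0;m[:122]=0;m[220:]=0
n,l,st,_=cv2.connectedComponentsWithStats(m.astype(np.uint8));k=1+st[1:,4].argmax();print(st[k])
print("handle",rect(np.argwhere(l==k),.058,"wrist"),rect(np.argwhere(l==k),.045,"wrist"))
pm=np.load("m_wrist.npy");mm=np.zeros(m.shape,bool);mm[tuple(pm.T)]=1
b=mm.copy();b[:222]=0;b[l==k]=0
print("blade",rect(np.argwhere(b),.003,"wrist"),len(np.argwhere(b)))
for cam in("wrist","top"):
  r.read_camera(cam)
  for d in r.masks_of(cam,"plate_1"):
    R=d["region"].astype(np.uint8);print(cam,round(d["confidence"],2),d["extent"],rect(np.argwhere(R),.031,cam))
  for d in r.masks_of(cam,"drying_rack")[:1]:
    print(cam,"rack",d["confidence"],d["extent"],rect(np.argwhere(d["region"]),.02,cam))
for d in r.masks_of("top","assembly_rack")[:1]:
    print("asm",d["confidence"],d["extent"],rect(np.argwhere(d["region"]),.02,"top"))
E
python3 m1.py
```

```text
[ 200  122   28   88 1552]
handle (array([332.8356, 238.3727]), array([ 26.5452, 100.4613]), 42.27851486206055) (array([333.0923, 235.3856]), array([ 27.6416, 104.6105]), 42.27851486206055)
blade (array([425.4041, 139.6019]), array([45.1578, 93.9871]), 41.289817810058594) 1778
wrist 0.86 [353.2, 168.3, 430.1, 233.3] (array([530.7742, 341.7719]), array([85.1046, 87.4689]), 36.37495040893555)
wrist 0.82 [340.4, 246.2, 407.0, 302.5] (array([598.7155, 256.3003]), array([ 65.6418, 108.043 ]), 18.548776626586914)
wrist 0.78 [362.3, 74.3, 449.4, 157.9] (array([468.8228, 425.3574]), array([86.9897, 88.782 ]), 35.47185134887695)
wrist rack 0.55 [318.2, 69.5, 488.6, 298.5] (array([537.5021, 349.4243]), array([169.3887, 306.4026]), 36.44657516479492)
top 0.9 [148.4, 160.9, 185.7, 199.4] (array([595.7073, 251.9573]), array([86.1518, 89.3629]), 39.506534576416016)
top 0.73 [117.3, 182.7, 151.4, 217.6] (array([533.5854, 340.3187]), array([82.7374, 83.8706]), 36.36851501464844)
top 0.69 [83.4, 201.7, 122.3, 238.1] (array([470.4503, 423.624 ]), array([84.1804, 88.7294]), 34.987030029296875)
top rack 0.95 [73.9, 151.5, 193.6, 241.0] (array([537.7935, 342.6402]), array([159.0298, 319.4623]), 36.47126770019531)
asm 0.75 [310.6, 158.9, 418.3, 247.1] (array([ 545.464, -366.258]), array([322.4832, 162.2482]), 58.72007369995117)
```

Call:
move_arm(increments=[{"offset": [0,0,0],"angular": [0,0,-0.008],"claw": 1},{"offset": [-0.039,-0.135,0.2],"angular": [0,0,0],"claw": 1},{"offset": [-0.039,-0.135,0.2],"angular": [0,0,0],"claw": 1},{"offset": [0,0,0.2],"angular": [0,0,0],"claw": 1},{"offset": [0,0,0.2],"angular": [0,0,0],"claw": 1}])

```text
time: 5.05
tcp_pos: [0.3484, 0.2224, 0.1106]
ee_rot: [[-0.679, 0.734, 0.001], [0.734, 0.679, 0.001], [-0.0, 0.001, -1.0]]
ft_force: [0.6, 0.1, -0.5]
finger_gap: 0.0852
grip_force: 0.0
```

Run:
```python
from h import *
np.set_printoptions(precision=4,suppress=True)
s=S;print(s['time'],s['qpos'],s['tcp_pos'],s['ee_rot'])
save("wrist","w2")
```

```text
5.05 [-47.8661  20.0728  10.616  128.2158  -6.8221  32.1634  10.6658] [0.3484 0.2224 0.1106] [[-0.679   0.7341  0.0007]
 [ 0.7341  0.679   0.0005]
 [-0.0001  0.0008 -1.    ]]
```

View pics/w2.png

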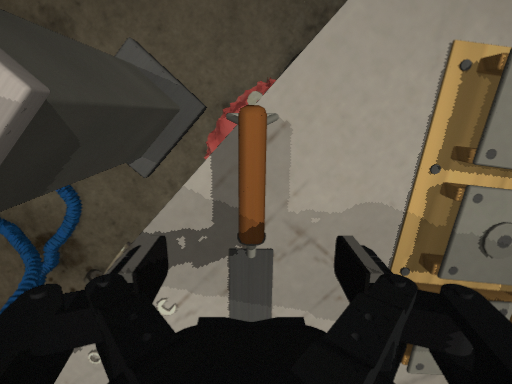

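Call:
move_arm(increments=[{"offset": [0,0,0.15],"angular": [0,0,0],"claw": 1},{"offset": [0,0,0.15],"angular": [0,0,0],"claw": 1},{"offset": [0,0,0.15],"angular": [0,0,0],"claw": 1},{"offset": [0,0,0.12],"angular": [0,0,0],"claw": 1},{"offset": [0,0,0],"angular": [0,0,0],"claw": -1}])

```text
time: 5.72
tcp_pos: [0.3479, 0.2221, 0.0255]
ee_rot: [[-0.679, 0.734, -0.002], [0.734, 0.679, -0.001], [0.0, -0.002, -1.0]]
ft_force: [0.0, 0.4, 0.5]
finger_gap: 0.0699
grip_force: 0.0
```

Call:
move_arm(increments=[{"offset": [0,0,0],"angular": [0,0,0],"claw": -1},{"offset": [0,0,0],"angular": [0,0,0],"claw": -1},{"offset": [0,0,0],"angular": [0,0,0],"claw": -1},{"offset": [0,0,0],"angular": [0,0,0],"claw": -1},{"offset": [0,0,0],"angular": [0,0,0],"claw": -1}])

```text
time: 6.35
tcp_pos: [0.3489, 0.2228, 0.0265]
ee_rot: [[-0.68, 0.734, 0.001], [0.734, 0.68, 0.001], [-0.0, 0.002, -1.0]]
ft_force: [0.3, -0.8, 6.3]
finger_gap: 0.0191
grip_force: 58.7
```

Call:
move_arm(increments=[{"offset": [0,0,-0.1],"angular": [0,0,0],"claw": -1},{"offset": [0,0,-0.2],"angular": [0,0,0],"claw": -1},{"offset": [0,0,-0.2],"angular": [0,0,0],"claw": -1},{"offset": [0,0,-0.2],"angular": [0,0,0],"claw": -1},{"offset": [0,0,-0.1],"angular": [0,0,0],"claw": -1}])

```text
time: 6.98
tcp_pos: [0.3486, 0.2226, 0.1481]
ee_rot: [[-0.679, 0.734, 0.002], [0.734, 0.679, 0.002], [0.0, 0.003, -1.0]]
ft_force: [-0.7, -0.3, -1.8]
finger_gap: 0.0195
grip_force: 58.9
```

Run:
```python
from h import *
np.set_printoptions(precision=4,suppress=True)
s=S;print(s['time'],s['qpos'],s['tcp_pos'],s['ee_rot'],s['ft_force'],s['moment'])
im=save("wrist","w3");
big=im[:, 60:500];cv2.imwrite("pics/w3c.png",cv2.resize(big,None,fx=1.5,fy=1.5))
z0=s['tcp_pos'][2]-.0265
for n,z in dict(lifter=0.,lifter_grip=.045).items():
    for d in r.pinpoint("wrist",n)[:2]:
        X=atz("wrist",d["at"],z+z0)-s["tcp_pos"];print(n,d["confidence"],np.round(d["at"]),np.array(s["ee_rot"]).T@X)
for d in r.masks_of("wrist","lifter")[:1]:
    pts=np.argwhere(d["region"]&(np.arange(384)[:,None]>250));np.save("lm3",pts);print(d["extent"])
    W=np.array([np.array(s["ee_rot"]).T@(atz("wrist",p,z0+.003)-s["tcp_pos"]) for p in pts])
    for a in np.arange(-.18,-.04,.01):
        q=W[(W[:,0]>a)&(W[:,0]<a+.01)]
        if len(q): print(round(a,3),q[:,1].min(),q[:,1].max(),len(q))
r.read_camera("side");
for n,z in dict(lifter=0.,lifter_grip=.045).items():
    for d in r.pinpoint("side",n)[:2]:
        X=atz("side",d["at"],z+z0)-s["tcp_pos"];print(n,d["confidence"],np.round(d["at"]),np.array(s["ee_rot"]).T@X)
```

```text
6.975 [-49.5488  15.6026  12.3662 126.9438  -5.4321  37.7806   9.4119] [0.3486 0.2226 0.1481] [[-0.6788  0.7344  0.0017]
 [ 0.7344  0.6788  0.0018]
 [ 0.0002  0.0025 -1.    ]] [-0.6874 -0.2513 -1.8114] [ 0.0505  0.0704 -0.0079]
lifter_grip 0.65 [218. 248.] [ 0.0207 -0.0007 -0.0185]
[211.8, 95.7, 294.6, 320.9]
-0.08 -0.009288514483477053 0.014502936063172043 89
-0.07 -0.019018341246897306 0.019966682682585387 688
-0.06 -0.018773372650286863 0.01912186013808384 539
-0.05 -0.013757925834935309 0.014094570225467555 530
lifter 0.86 [167. 196.] [-0.1169 -0.026   0.0264]
lifter_grip 0.56 [145. 173.] [ 0.0122 -0.0067 -0.0185]
lifter_grip 0.21 [183. 292.] [-0.5069  0.0068 -0.0186]
```

View pics/w3c.png

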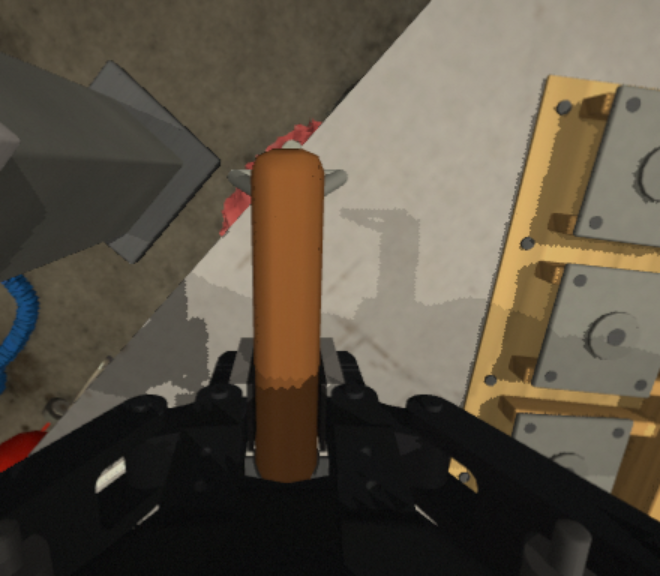

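Run:
```python
import cv2,numpy as np
a=cv2.imread("pics/top0.png")
A=cv2.resize(a[150:255,300:425],None,fx=6,fy=5.7,interpolation=cv2.INTER_CUBIC)
A=cv2.resize(a[150:250,300:425],(750,600),interpolation=cv2.INTER_CUBIC)
cv2.imwrite("pics/ta.png",A)
A=cv2.resize(a[145:245,70:195],(750,600),interpolation=cv2.INTER_CUBIC)
cv2.imwrite("pics/td.png",A)
```

```text
(no output)
```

View pics/ta.png

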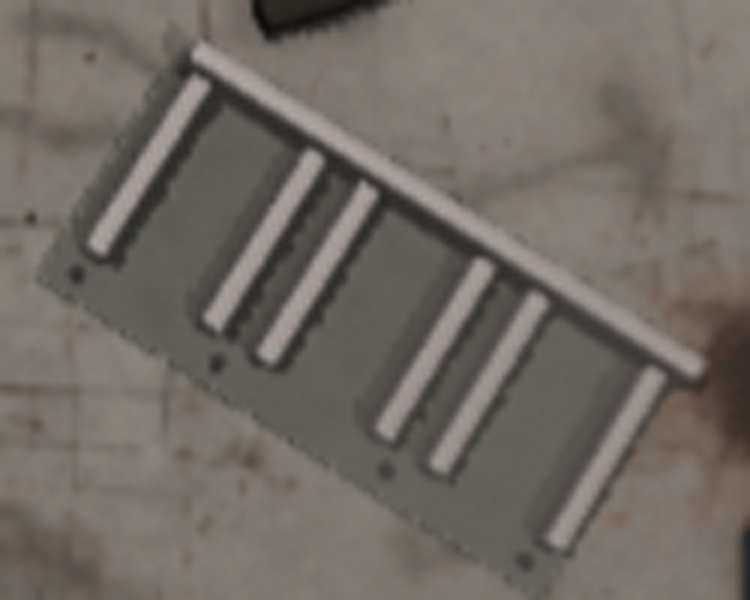

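View pics/td.png

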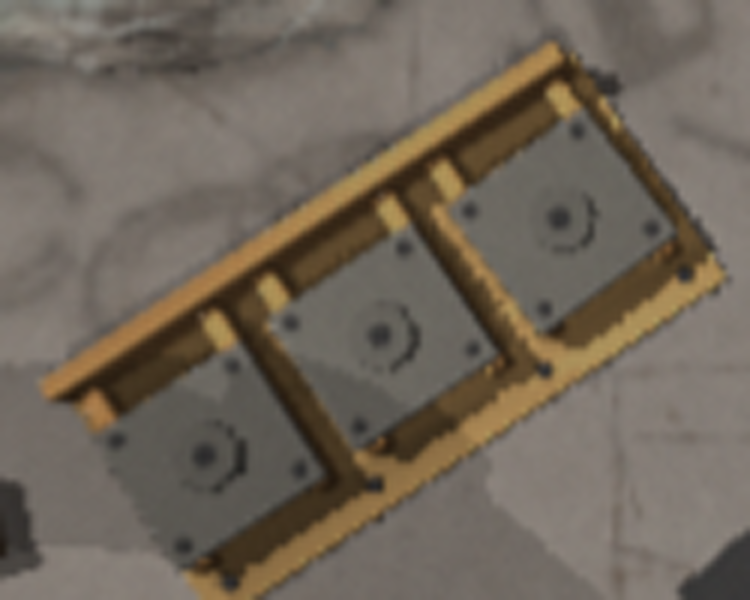

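```bash
cat > fit.py <<'E'
from h import *
from scipy.optimize import least_squares
np.set_printoptions(precision=4,suppress=True)
def W(p,c0,r0,z): return atz("top",[r0+(p[1]+.5)/6-.5,c0+(p[0]+.5)/6-.5],z)[:2]
def fit(M,Q):
    M=np.array(M);Q=np.array(Q)
    f=lambda v:(M@np.array([[np.cos(v[2]),np.sin(v[2])],[-np.sin(v[2]),np.cos(v[2])]])+v[:2]-Q).ravel()
    s=least_squares(f,[*Q.mean(0),0]);print(s.x[:2],np.degrees(s.x[2]),"rms",np.sqrt((s.fun**2).mean()));return s
ys=[.141,.069,.036,-.036,-.069,-.141]
fr=[(98,248),(213,324),(268,358),(386,434),(441,470),(557,543)];bk=[(200,85),(313,155),(368,190),(485,265),(540,297),(655,372)]
Qf=[W(p,300,150,.026) for p in fr];Qb=[W(p,300,150,.026) for p in bk]
s=fit([(-.045,y) for y in ys],Qf)
s=fit([(-.045,y) for y in ys]+[(.063,y) for y in ys],Qf+Qb)
h=[[(117,441),(232,367),(301,469),(184,546)],[(290,324),(404,247),(472,349),(360,427)],[(470,210),(577,130),(651,229),(545,309)]]
C=[np.mean([W(p,70,145,.031) for p in g],0) for g in h];print(np.array(C))
B=[W(p,70,145,.035) for p in [(205,456),(380,336),(560,219)]];print(np.array(B))
fit([(0,.105),(0,0),(0,-.105)],C);fit([(0,.105),(0,0),(0,-.105)],B)
E
python3 fit.py
```

```text
[ 0.5415 -0.3649] -31.698342478804452 rms 0.0004760368727135741
[ 0.5405 -0.3635] -31.40158920540201 rms 0.0013066107721735698
[[0.47   0.4241]
 [0.5325 0.341 ]
 [0.5952 0.2533]]
[[0.4696 0.4243]
 [0.5323 0.3406]
 [0.5947 0.2528]]
[0.5325 0.3395] 36.25974123258541 rms 0.000917064978941045
[0.5322 0.3392] 36.13488667646657 rms 0.0009371164429885949
```

Call:
move_arm(increments=[{"offset": [0,0,0],"angular": [0,0,-0.029],"claw": -1},{"offset": [0,0,0],"angular": [0,0,-0.029],"claw": -1},{"offset": [0,0,0],"angular": [0,0,-0.029],"claw": -1},{"offset": [0,0,0],"angular": [0,0,-0.029],"claw": -1},{"offset": [0,0,0],"angular": [0,0,-0.029],"claw": -1}])

```text
time: 7.95
tcp_pos: [0.3478, 0.2219, 0.1451]
ee_rot: [[-0.996, -0.092, -0.001], [-0.092, 0.996, -0.001], [0.002, -0.001, -1.0]]
ft_force: [0.1, -0.4, -1.4]
finger_gap: 0.0189
grip_force: 58.9
```

Call:
move_arm(increments=[{"offset": [0,0,0],"angular": [0,0,-0.029],"claw": -1},{"offset": [0,0,0],"angular": [0,0,-0.029],"claw": -1},{"offset": [0,0,0],"angular": [0,0,-0.029],"claw": -1},{"offset": [0,-0.2,0],"angular": [0,0,0],"claw": -1},{"offset": [0,-0.2,0],"angular": [0,0,0],"claw": -1}])

```text
time: 8.57
tcp_pos: [0.3836, 0.1732, 0.1451]
ee_rot: [[-0.806, -0.593, -0.002], [-0.593, 0.806, -0.001], [0.002, 0.0, -1.0]]
ft_force: [0.8, 0.2, -1.8]
finger_gap: 0.0193
grip_force: 58.9
```

Call:
move_arm(increments=[{"offset": [0,-0.2,0],"angular": [0,0,0],"claw": -1},{"offset": [-0.022,-0.2,0],"angular": [0,0,0],"claw": -1},{"offset": [0,0,0.15],"angular": [0,0,0],"claw": -1},{"offset": [0,0,0.15],"angular": [0,0,0],"claw": -1},{"offset": [0,0,0],"angular": [0,0,0],"claw": -1}])

```text
time: 9.2
tcp_pos: [0.4202, 0.1268, 0.0991]
ee_rot: [[-0.806, -0.592, -0.005], [-0.592, 0.806, -0.002], [0.005, 0.001, -1.0]]
ft_force: [-0.1, 0.2, -1.7]
finger_gap: 0.0195
grip_force: 58.9
```

```bash
cat >> h.py <<'E'
DR=(np.array([.5325,.3398]),36.2);AR=(np.array([.5412,-.3645]),-31.6);L=.109
def inrack(rk):
    "blade centre in rack frame, blade underside z, yaw error (deg)"
    o,y=rk;a=np.radians(y);ex=np.array([np.cos(a),np.sin(a)]);ey=np.array([-ex[1],ex[0]])
    R=np.array(S["ee_rot"]);t=np.array(S["tcp_pos"]);b=t-L*R[:,0]+.0265*R[:,2];d=b[:2]-o
    yw=np.degrees(np.arctan2(-R[1,0],-R[0,0]))-y
    return np.round([d@ex*1000,d@ey*1000,b[2]*1000,yw],2),"tilt",np.round(R[2,:2]*57.3,2)
E
python3 - <<'E'
from h import *
print(S['time'],S['qpos'],S['ft_force'],inrack(DR))
a=save("top","t1");b=save("side","s1");a=cv2.resize(a[150:275,140:265],(500,500),interpolation=2);b=cv2.resize(b[110:260,140:290],(500,500),interpolation=2);cv2.imwrite("pics/c1.png",cv2.resize(np.hstack([a,b]),(800,400)))
E
```

```text
9.2 [-21.303944    23.36190418  -1.61554767 124.27516763   1.17409817
  32.66494595 102.4999679 ] [-0.14067202  0.20972363 -1.73921049] (array([-1.0760e+02, -1.0538e+02,  7.2070e+01,  8.0000e-02]), 'tilt', array([0.28, 0.07]))
```

View pics/c1.png

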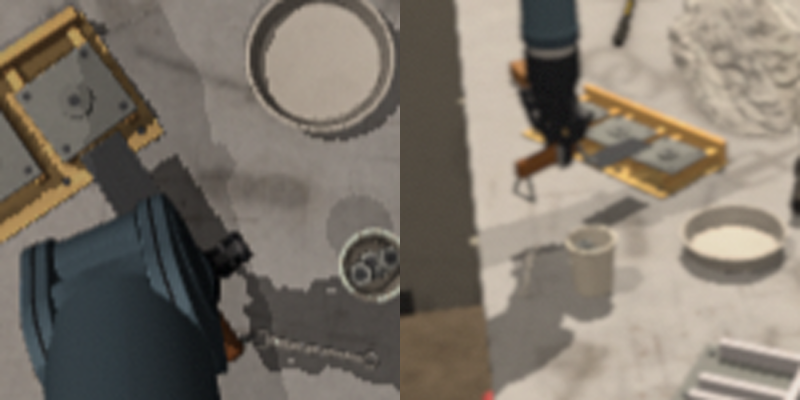

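Run:
```python
from h import *
R=np.array(S["ee_rot"]);t=np.array(S["tcp_pos"])
for n,p in dict(tipL=(-.159,-.022,.0235),tipR=(-.159,.022,.0235),rearL=(-.063,-.022,.0235),rearR=(-.063,.022,.0235)).items():
    X=t+R@np.array(p);a=proj("top",X);b=proj("side",X)
    print(n,"crop top",np.round([(a[1]-140)*3.2,(a[0]-150)*3.2]),"side",np.round([400+(b[1]-140)*2.667,(b[0]-110)*2.667]))
import cv2
a=cv2.imread("pics/t1.png");b=cv2.imread("pics/s1.png")
for im,n in((a,"top"),(b,"side")):
    r.read_camera(n)
    for d in r.masks_of(n,"lifter")[:1]:
        print(n,d["confidence"],d["extent"])
        c=np.argwhere(d["region"]);
        if n=="top": c=c[c[:,0]<212];print((cv2.boxPoints(cv2.minAreaRect(c[:,::-1].astype(np.float32)))-[140,150])*3.2,len(c))
        else: c=c[c[:,1]>208];print((cv2.boxPoints(cv2.minAreaRect(c[:,::-1].astype(np.float32)))-[140,110])*2.667+[400,0],len(c))
```

```text
tipL crop top [115. 128.] side [651. 142.]
tipR crop top [ 75. 155.] side [629. 132.]
rearL crop top [173. 214.] side [603. 165.]
rearR crop top [133. 241.] side [582. 155.]
top 0.97 [163.9, 190.0, 220.2, 262.1]
[[ 75.56928711 153.35385742]
 [117.66157227 125.29233398]
 [160.00004883 188.80004883]
 [117.90776367 216.86157227]] 329
side 0.65 [181.3, 164.2, 234.8, 188.2]
[[581.26406956 153.12253148]
 [642.88098296 128.47581496]
 [650.4221273  147.32875722]
 [588.80521391 171.97547374]] 155
```

Call:
move_arm(increments=[{"offset": [0,0,0.1],"angular": [0,0,0],"claw": -1},{"offset": [0,0,0.14],"angular": [0,0,0],"claw": -1},{"offset": [0,0,0.1],"angular": [0,0,0],"claw": -1},{"offset": [0,0,0.04],"angular": [0,0,0],"claw": -1},{"offset": [0,0,0],"angular": [0,0,0],"claw": -1}])

```text
time: 10.12
tcp_pos: [0.4218, 0.1275, 0.0435]
ee_rot: [[-0.806, -0.592, -0.001], [-0.592, 0.806, -0.0], [0.001, 0.0, -1.0]]
ft_force: [0.4, -1.2, -2.0]
finger_gap: 0.0194
grip_force: 58.9
```

```bash
python3 -c "
from h import *
print(S['time'],S['qpos'],S['ft_force'],inrack(DR))"
```

```text
10.125 [-21.53321418  30.13822724  -1.37380063 125.25170141   1.65762795
  24.66987454 102.06167934] [ 0.39236491 -1.20958478 -1.99493692] (array([-1.0579e+02, -1.0576e+02,  1.6890e+01,  9.0000e-02]), 'tilt', array([0.04, 0.01]))
```

Call:
move_arm(increments=[{"offset": [0,0,0.027],"angular": [0,0,0],"claw": -1},{"offset": [-0.1,0,0],"angular": [0,0,0],"claw": -1},{"offset": [-0.2,0,0],"angular": [0,0,0],"claw": -1},{"offset": [-0.2,0,0],"angular": [0,0,0],"claw": -1},{"offset": [-0.2,0,0],"angular": [0,0,0],"claw": -1}])

```text
time: 10.75
tcp_pos: [0.5085, 0.1912, 0.0402]
ee_rot: [[-0.806, -0.592, 0.001], [-0.592, 0.806, 0.001], [-0.002, -0.0, -1.0]]
ft_force: [-0.1, -0.0, -1.7]
finger_gap: 0.0191
grip_force: 59.0
```

```bash
python3 -c "
from h import *
print(S['time'],S['qpos'],S['ft_force'],inrack(DR))"
```

```text
10.75 [-24.5762524   36.78358405  -1.00744317 110.80192527   1.11173309
  32.3314161   99.97849238] [-0.09549365 -0.02958732 -1.71285797] (array([ 1.900e+00, -1.055e+02,  1.390e+01,  1.000e-01]), 'tilt', array([-0.09, -0.01]))
```

Call:
move_arm(increments=[{"offset": [0,0,-0.04],"angular": [0,0,0],"claw": -1},{"offset": [0,0,-0.025],"angular": [0,0,0],"claw": -1},{"offset": [0,0,-0.025],"angular": [0,0,0],"claw": -1},{"offset": [0,0,-0.04],"angular": [0,0,0],"claw": -1},{"offset": [0,0,-0.07],"angular": [0,0,0],"claw": -1}])

```text
time: 11.38
tcp_pos: [0.5061, 0.1894, 0.0701]
ee_rot: [[-0.806, -0.592, -0.001], [-0.592, 0.806, -0.0], [0.001, 0.0, -1.0]]
ft_force: [-0.5, 0.1, -3.3]
finger_gap: 0.0191
grip_force: 59.2
```

Call:
move_arm(increments=[{"offset": [0,0,-0.1],"angular": [0,0,0],"claw": -1},{"offset": [0,0,-0.1],"angular": [0,0,0],"claw": -1},{"offset": [0,0,-0.1],"angular": [0,0,0],"claw": -1},{"offset": [0,0,-0.06],"angular": [0,0,0],"claw": -1},{"offset": [0,0,0],"angular": [0,0,0],"claw": -1}])

```text
time: 12.0
tcp_pos: [0.5071, 0.1899, 0.1245]
ee_rot: [[-0.806, -0.592, 0.001], [-0.592, 0.806, 0.001], [-0.001, -0.0, -1.0]]
ft_force: [0.9, 0.1, -2.5]
finger_gap: 0.0192
grip_force: 59.3
```

```bash
cat > look.py <<'E'
from h import *
print(S['time'],np.round(S['qpos'],1),S['tcp_pos'],np.round(S['ft_force'],1),inrack(DR),inrack(AR))
R=np.array(S["ee_rot"]);t=np.array(S["tcp_pos"])
for n,z in (("top",None),("side",None)):
    r.read_camera(n)
    for d in r.pinpoint(n,"plate_1"):
        o,v=ray(n,d["at"]);zb=t[2]-.0265+.003
        for zz in (.026,zb):
            X=o+v*(zz-o[2])/v[2]
            print(n,round(d["confidence"],2),"z%.3f"%zz,np.round(X[:2],4),"tool",np.round((R.T@(X-t))*1000,1) if zz==zb else "")
    for d in r.masks_of(n,"plate_1"):
        W=np.array([atz(n,p,zb+.005)-t for p in np.argwhere(d["region"])])@R
        c,wh,a=cv2.minAreaRect((W[:,:2]*1000).astype(np.float32))
        if abs(W[:,:2]).max()<.25:print(n,"mask on blade: tool",np.round(c,1),np.round(wh,1),round(a,1))
E
python3 look.py
```

```text
12.0 [-24.5  28.5  -1.1 109.5   0.8  41.9 100.3] [0.50707622 0.18990013 0.12454719] [ 0.9  0.1 -2.5] (array([-1.000e-02, -1.058e+02,  9.821e+01,  8.000e-02]), 'tilt', array([-0.08, -0.02])) (array([-278.5 ,  555.33,   98.21,   67.88]), 'tilt', array([-0.08, -0.02]))
top 0.61 z0.026 [0.4682 0.4191] tool 
top 0.61 z0.101 [0.4659 0.3903] tool [-85.3 185.9  23.6]
top 0.5 z0.026 [0.6217 0.2717] tool 
top 0.5 z0.101 [0.6086 0.2533] tool [-119.3   -9.    23.7]
top mask on blade: tool [-89.8 192. ] [73.8 72.6] 0.9
top mask on blade: tool [-110.4  -34.9] [83.9 29.2] 0.6
top mask on blade: tool [-43.   12.6] [ 36.4 227.1] 84.2
side 0.6 z0.026 [0.6167 0.393 ] tool 
side 0.6 z0.101 [0.5924 0.2433] tool [-100.3   -7.4   23.7]
side 0.52 z0.026 [0.4596 0.4036] tool 
side 0.52 z0.101 [0.4477 0.2531] tool [10.5 86.  23.5]
side 0.51 z0.026 [0.5448 0.3387] tool 
side 0.51 z0.101 [0.5262 0.1934] tool [-17.4  -8.5  23.5]
side mask on blade: tool [-2.5 -9.3] [81.4 76.1] 3.0
side mask on blade: tool [-97.2  -7.3] [87.9 88.3] 84.3
```

Call:
move_arm(increments=[{"offset": [0.004,-0.049,0],"angular": [0,0,0.0032],"claw": -1},{"offset": [0.008,-0.097,0],"angular": [0,0,0.0063],"claw": -1},{"offset": [0.013,-0.162,0],"angular": [0,0,0.0106],"claw": -1},{"offset": [0.013,-0.162,0],"angular": [0,0,0.0106],"claw": -1},{"offset": [0.013,-0.162,0],"angular": [0,0,0.0106],"claw": -1}])

```text
time: 12.92
tcp_pos: [0.549, 0.1018, 0.1238]
ee_rot: [[-0.933, -0.36, 0.0], [-0.36, 0.933, -0.0], [-0.0, -0.001, -1.0]]
ft_force: [-0.2, 0.1, -3.3]
finger_gap: 0.0192
grip_force: 59.2
```

Call:
move_arm(increments=[{"offset": [0.013,-0.162,0],"angular": [0,0,0.0106],"claw": -1},{"offset": [0.013,-0.162,0],"angular": [0,0,0.0106],"claw": -1},{"offset": [0.013,-0.162,0],"angular": [0,0,0.0106],"claw": -1},{"offset": [0.013,-0.162,0],"angular": [0,0,0.0106],"claw": -1},{"offset": [0.013,-0.162,0],"angular": [0,0,0.0106],"claw": -1}])

```text
time: 13.55
tcp_pos: [0.5675, -0.017, 0.1237]
ee_rot: [[-0.999, -0.036, -0.0], [-0.036, 0.999, -0.0], [0.0, -0.0, -1.0]]
ft_force: [0.3, 0.0, -3.3]
finger_gap: 0.019
grip_force: 59.3
```

Call:
move_arm(increments=[{"offset": [0.013,-0.162,0],"angular": [0,0,0.0106],"claw": -1},{"offset": [0.013,-0.162,0],"angular": [0,0,0.0106],"claw": -1},{"offset": [0.013,-0.162,0],"angular": [0,0,0.0106],"claw": -1},{"offset": [0.013,-0.162,0],"angular": [0,0,0.0106],"claw": -1},{"offset": [0.013,-0.162,0],"angular": [0,0,0.0106],"claw": -1}])

```text
time: 14.18
tcp_pos: [0.5461, -0.1365, 0.1238]
ee_rot: [[-0.956, 0.292, 0.0], [0.292, 0.956, 0.0], [-0.0, 0.0, -1.0]]
ft_force: [-0.4, -0.3, -3.3]
finger_gap: 0.0198
grip_force: 59.3
```

Call:
move_arm(increments=[{"offset": [0.013,-0.162,0],"angular": [0,0,0.0106],"claw": -1},{"offset": [0.013,-0.162,0],"angular": [0,0,0.0106],"claw": -1},{"offset": [0.013,-0.162,0],"angular": [0,0,0.0106],"claw": -1},{"offset": [0.008,-0.097,0],"angular": [0,0,0.0063],"claw": -1},{"offset": [0.004,-0.049,0],"angular": [0,0,0.0032],"claw": -1}])

```text
time: 14.8
tcp_pos: [0.5028, -0.2201, 0.1237]
ee_rot: [[-0.85, 0.526, -0.0], [0.526, 0.85, 0.0], [0.0, 0.0, -1.0]]
ft_force: [0.1, 0.9, -2.8]
finger_gap: 0.0192
grip_force: 59.3
```

```bash
python3 look.py; python3 -c "
from h import *
a=save('top','t2');b=save('side','s2');a=cv2.resize(a[130:255,290:415],(500,500),interpolation=2);b=cv2.resize(b[190:340,190:340],(500,500),interpolation=2);cv2.imwrite('pics/c2.png',cv2.resize(np.hstack([a,b]),(800,400)))"
```

```text
14.8 [  5.   30.2  18.2 109.2 -13.4  42.6  89.1] [ 0.50283534 -0.22006004  0.12374777] [ 0.1  0.9 -2.8] (array([-313.66, -535.28,   97.23,  -67.94]), 'tilt', array([0.01, 0.  ])) (array([  0.63, 102.66,  97.23,  -0.14]), 'tilt', array([0.01, 0.  ]))
top 0.91 z0.026 [0.4683 0.4157] tool 
top 0.91 z0.100 [0.466  0.3875] tool [351.  497.3  23.6]
top 0.8 z0.026 [0.5315 0.3351] tool 
top 0.8 z0.100 [0.5248 0.3125] tool [261.5 464.4  23.6]
top 0.77 z0.026 [ 0.6196 -0.2983] tool 
top 0.77 z0.100 [ 0.6068 -0.2771] tool [-118.4    6.2   23.5]
top 0.62 z0.026 [ 0.4457 -0.0356] tool 
top 0.62 z0.100 [ 0.4449 -0.0325] tool [147.9 129.   23.5]
top mask on blade: tool [-110.5   14.5] [61.4 88.5] 87.6
side 0.98 z0.026 [ 0.6169 -0.181 ] tool 
side 0.98 z0.100 [ 0.5927 -0.2838] tool [-110.    -6.9   23.5]
side 0.56 z0.026 [0.4713 0.402 ] tool 
side 0.56 z0.100 [0.4587 0.2532] tool [286.5 379.3  23.6]
side 0.41 z0.026 [0.5419 0.319 ] tool 
side 0.41 z0.100 [0.5237 0.1768] tool [191.  348.5  23.6]
side mask on blade: tool [-112.4   -5.1] [92.2 83.7] 85.8
```

View pics/c2.png

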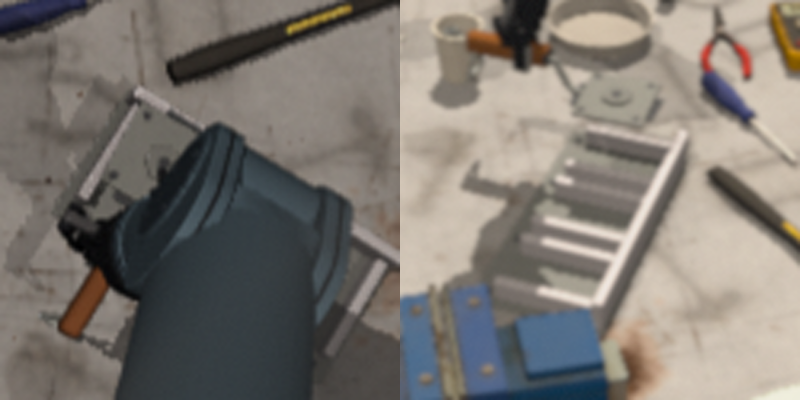

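Call:
move_arm(increments=[{"offset": [0,0.022,0],"angular": [0,0,0],"claw": -1},{"offset": [0,0,0.1],"angular": [0,0,0],"claw": -1},{"offset": [0,0,0.14],"angular": [0,0,0],"claw": -1},{"offset": [0,0,0.12],"angular": [0,0,0],"claw": -1},{"offset": [0,0,0.06],"angular": [0,0,0],"claw": -1}])

```text
time: 15.82
tcp_pos: [0.5043, -0.2162, 0.0591]
ee_rot: [[-0.852, 0.524, -0.002], [0.524, 0.852, 0.001], [0.002, -0.001, -1.0]]
ft_force: [-0.3, 0.3, -2.5]
finger_gap: 0.0193
grip_force: 59.3
```

```bash
python3 -c "
from h import *
print(S['time'],S['ft_force'],inrack(AR))"
```

```text
15.825 [-0.30744377  0.33116427 -2.49601491] (array([-1.4000e-01,  1.0694e+02,  3.2370e+01, -1.0000e-02]), 'tilt', array([ 0.12, -0.03]))
```

Call:
move_arm(increments=[{"offset": [0,-0.005,0.04],"angular": [0,0,0],"claw": -1},{"offset": [0,0,0.03],"angular": [0,0,0],"claw": -1},{"offset": [0,0,0.03],"angular": [0,0,0],"claw": -1},{"offset": [0,0,0.025],"angular": [0,0,0],"claw": -1},{"offset": [0,0,0],"angular": [0,0,0],"claw": -1}])

```text
time: 16.45
tcp_pos: [0.5049, -0.2172, 0.042]
ee_rot: [[-0.852, 0.524, 0.0], [0.524, 0.852, -0.0], [-0.0, 0.0, -1.0]]
ft_force: [-0.5, -0.2, -1.3]
finger_gap: 0.019
grip_force: 59.5
```

```bash
python3 -c "
from h import *
print(S['time'],S['ft_force'],inrack(AR))"
```

```text
16.45 [-0.54033685 -0.24155587 -1.25959405] (array([ 9.2000e-01,  1.0639e+02,  1.5510e+01, -1.0000e-02]), 'tilt', array([-0.01,  0.  ]))
```

Call:
move_arm(increments=[{"offset": [0.1,0,0],"angular": [0,0,0],"claw": -1},{"offset": [0.18,0,0],"angular": [0,0,0],"claw": -1},{"offset": [0.18,0,0],"angular": [0,0,0],"claw": -1},{"offset": [0.18,0,0],"angular": [0,0,0],"claw": -1},{"offset": [0.093,0,0],"angular": [0,0,0],"claw": -1}])

```text
time: 17.08
tcp_pos: [0.4103, -0.159, 0.0422]
ee_rot: [[-0.852, 0.524, -0.0], [0.524, 0.852, 0.0], [0.0, 0.0, -1.0]]
ft_force: [0.1, -1.2, -2.2]
finger_gap: 0.0192
grip_force: 59.5
```

Call:
move_arm(increments=[{"offset": [0,0,-0.15],"angular": [0,0,0],"claw": -1},{"offset": [0,0,-0.2],"angular": [0,0,0],"claw": -1},{"offset": [0,0,-0.2],"angular": [0,0,0],"claw": -1},{"offset": [0,0,0],"angular": [0,0,0],"claw": -1},{"offset": [0.016,0.11,0],"angular": [0,0,-0.0078],"claw": -1}])

```text
time: 17.7
tcp_pos: [0.4177, -0.1445, 0.1242]
ee_rot: [[-0.876, 0.482, -0.0], [0.482, 0.876, -0.0], [-0.0, -0.0, -1.0]]
ft_force: [0.5, 0.1, -1.0]
finger_gap: 0.019
grip_force: 59.5
```

Call:
move_arm(increments=[{"offset": [0.033,0.219,0],"angular": [0,0,-0.0157],"claw": -1},{"offset": [0.033,0.219,0],"angular": [0,0,-0.0157],"claw": -1},{"offset": [0.033,0.219,0],"angular": [0,0,-0.0157],"claw": -1},{"offset": [0.033,0.219,0],"angular": [0,0,-0.0157],"claw": -1},{"offset": [0.033,0.219,0],"angular": [0,0,-0.0157],"claw": -1}])

```text
time: 18.32
tcp_pos: [0.4428, 0.0206, 0.1233]
ee_rot: [[-1.0, 0.003, -0.002], [0.003, 1.0, 0.0], [0.002, 0.0, -1.0]]
ft_force: [0.3, 0.0, -1.2]
finger_gap: 0.0195
grip_force: 59.6
```

Call:
move_arm(increments=[{"offset": [0.033,0.219,0],"angular": [0,0,-0.0157],"claw": -1},{"offset": [0.033,0.219,0],"angular": [0,0,-0.0157],"claw": -1},{"offset": [0.033,0.219,0],"angular": [0,0,-0.0157],"claw": -1},{"offset": [0.033,0.219,0],"angular": [0,0,-0.0157],"claw": -1},{"offset": [0.033,0.219,0],"angular": [0,0,-0.0157],"claw": -1}])

```text
time: 18.95
tcp_pos: [0.3874, 0.1755, 0.1234]
ee_rot: [[-0.882, -0.471, -0.002], [-0.471, 0.882, -0.0], [0.002, 0.001, -1.0]]
ft_force: [0.0, 0.8, -2.5]
finger_gap: 0.0192
grip_force: 59.6
```

Call:
move_arm(increments=[{"offset": [0.033,0.219,0],"angular": [0,0,-0.0157],"claw": -1},{"offset": [0.016,0.11,0],"angular": [0,0,-0.0078],"claw": -1},{"offset": [0,0,0],"angular": [0,0,0],"claw": -1}])

```text
time: 19.32
tcp_pos: [0.3572, 0.2133, 0.1239]
ee_rot: [[-0.806, -0.592, -0.001], [-0.592, 0.806, -0.0], [0.001, 0.0, -1.0]]
ft_force: [-0.6, -0.0, -0.9]
finger_gap: 0.0193
grip_force: 59.5
```

```bash
cat > look2.py <<'E'
from h import *
print(S['time'],np.round(S['qpos'],1),S['tcp_pos'],np.round(S['ft_force'],1),inrack(DR))
def rk(X,k):
    o,y=k;a=np.radians(y);d=X[:2]-o;return np.round([1000*(d@[np.cos(a),np.sin(a)]),1000*(d@[-np.sin(a),np.cos(a)])],1)
r.read_camera("top")
for d in r.masks_of("top","plate_1"):
    q=np.array([atz("top",p,.031)[:2] for p in np.argwhere(d["region"])])
    c,wh,a=cv2.minAreaRect((q*1000).astype(np.float32));c=np.array(c)/1000
    print(round(d["confidence"],2),"D",rk(c,DR),"A",rk(c,AR),np.round(wh,1),round(a,1))
E
python3 look2.py
```

```text
19.325 [-35.1  18.6  -2.2 126.7   1.2  34.8  88.1] [0.35715679 0.21325771 0.12393723] [-0.6 -0.  -0.9] (array([-107.26,    1.66,   97.3 ,    0.11]), 'tilt', array([0.07, 0.02]))
0.85 D [ 1.5 -0.1] A [-375.8  596.6] [86.9 88.2] 39.1
0.82 D [-308.8 -536. ] A [  3.2 106.8] [89.2 85.7] 61.3
```

Call:
move_arm(increments=[{"offset": [0,-0.006,0.15],"angular": [0,0,0],"claw": -1},{"offset": [0,0,0.17],"angular": [0,0,0],"claw": -1},{"offset": [0,0,0.14],"angular": [0,0,0],"claw": -1},{"offset": [0,0,0.1],"angular": [0,0,0],"claw": -1},{"offset": [0,0,0],"angular": [0,0,0],"claw": -1}])

```text
time: 20.05
tcp_pos: [0.3588, 0.2105, 0.0397]
ee_rot: [[-0.809, -0.588, -0.001], [-0.588, 0.809, -0.002], [0.002, -0.001, -1.0]]
ft_force: [0.2, -0.6, -1.7]
finger_gap: 0.0193
grip_force: 59.5
```

Call:
move_arm(increments=[{"offset": [-0.1,0,0],"angular": [0,0,0],"claw": -1},{"offset": [-0.2,0,0],"angular": [0,0,0],"claw": -1},{"offset": [-0.2,0,0],"angular": [0,0,0],"claw": -1},{"offset": [-0.2,0,0],"angular": [0,0,0],"claw": -1},{"offset": [0,0,0],"angular": [0,0,0],"claw": -1}])

```text
time: 20.68
tcp_pos: [0.4471, 0.2764, 0.0418]
ee_rot: [[-0.807, -0.59, 0.005], [-0.59, 0.807, 0.003], [-0.006, -0.0, -1.0]]
ft_force: [0.4, -0.1, -1.0]
finger_gap: 0.019
grip_force: 59.5
```

```bash
python3 -c "
from h import *
print(S['time'],S['ft_force'],inrack(DR))"
```

```text
20.675 [ 0.36356149 -0.05705342 -1.04300919] (array([ 2.79, -0.82, 15.94, -0.05]), 'tilt', array([-0.33, -0.  ]))
```

Call:
move_arm(increments=[{"offset": [0.01,0.011,0],"angular": [0,0,0],"claw": -1},{"offset": [0,0,-0.04],"angular": [0,0,0],"claw": -1},{"offset": [0,0,-0.025],"angular": [0,0,0],"claw": -1},{"offset": [0,0,-0.025],"angular": [0,0,0],"claw": -1},{"offset": [0,0,-0.04],"angular": [0,0,0],"claw": -1}])

```text
time: 21.3
tcp_pos: [0.4409, 0.2741, 0.0602]
ee_rot: [[-0.807, -0.59, -0.0], [-0.59, 0.807, -0.0], [0.001, -0.0, -1.0]]
ft_force: [0.2, -0.5, -3.4]
finger_gap: 0.0192
grip_force: 59.4
```

Call:
move_arm(increments=[{"offset": [0,0,-0.1],"angular": [0,0,0],"claw": -1},{"offset": [0,0,-0.12],"angular": [0,0,0],"claw": -1},{"offset": [0,0,-0.12],"angular": [0,0,0],"claw": -1},{"offset": [0,0,-0.08],"angular": [0,0,0],"claw": -1},{"offset": [0,0,0],"angular": [0,0,0],"claw": -1}])

```text
time: 21.92
tcp_pos: [0.4418, 0.2748, 0.1241]
ee_rot: [[-0.807, -0.59, 0.002], [-0.59, 0.807, 0.001], [-0.002, -0.0, -1.0]]
ft_force: [0.1, 0.3, -3.2]
finger_gap: 0.0188
grip_force: 59.4
```

```bash
python3 look.py
```

```text
21.925 [-35.4  26.9  -1.7 112.5   1.2  40.5  88.2] [0.44180714 0.2747748  0.12407803] [ 0.1  0.3 -3.2] (array([-2.530e+00,  1.040e+00,  9.781e+01, -3.000e-02]), 'tilt', array([-0.12, -0.  ])) (array([-378.37,  593.36,   97.81,   67.77]), 'tilt', array([-0.12, -0.  ]))
top 0.96 z0.026 [0.5411 0.3579] tool 
top 0.96 z0.101 [0.5337 0.3336] tool [-108.9   -6.7   23.7]
top 0.81 z0.026 [ 0.6099 -0.2818] tool 
top 0.81 z0.101 [ 0.5977 -0.2616] tool [ 190.7 -525.    23.1]
top mask on blade: tool [-113.9   -2.5] [85.5 82.6] 88.7
side 0.64 z0.026 [0.4653 0.4208] tool 
side 0.64 z0.101 [0.4531 0.2699] tool [ -6.2 -10.6  23.5]
side 0.56 z0.026 [ 0.5928 -0.2713] tool 
side 0.56 z0.101 [ 0.5704 -0.3674] tool [ 275.2 -594.3   23. ]
side 0.52 z0.026 [0.5597 0.4855] tool 
side 0.52 z0.101 [0.54   0.3294] tool [-111.5  -13.8   23.7]
side mask on blade: tool [-104.6   -6.2] [83.4 94.2] 2.0
side mask on blade: tool [ -1.9 -15. ] [69.2 76.3] 2.8
```

Call:
move_arm(increments=[{"offset": [0.003,-0.054,0],"angular": [0,0,0.0025],"claw": -1},{"offset": [0.007,-0.108,0],"angular": [0,0,0.005],"claw": -1},{"offset": [0.01,-0.18,0],"angular": [0,0,0.00825],"claw": -1},{"offset": [0.01,-0.18,0],"angular": [0,0,0.00825],"claw": -1},{"offset": [0.01,-0.18,0],"angular": [0,0,0.00825],"claw": -1}])

```text
time: 22.85
tcp_pos: [0.4923, 0.1795, 0.123]
ee_rot: [[-0.911, -0.412, 0.0], [-0.412, 0.911, -0.001], [-0.0, -0.001, -1.0]]
ft_force: [0.5, 0.0, -2.6]
finger_gap: 0.0191
grip_force: 59.2
```

Call:
move_arm(increments=[{"offset": [0.01,-0.18,0],"angular": [0,0,0.00825],"claw": -1},{"offset": [0.01,-0.18,0],"angular": [0,0,0.00825],"claw": -1},{"offset": [0.01,-0.18,0],"angular": [0,0,0.00825],"claw": -1},{"offset": [0.01,-0.18,0],"angular": [0,0,0.00825],"claw": -1},{"offset": [0.01,-0.18,0],"angular": [0,0,0.00825],"claw": -1}])

```text
time: 23.48
tcp_pos: [0.5277, 0.0493, 0.123]
ee_rot: [[-0.986, -0.165, 0.0], [-0.165, 0.986, -0.001], [-0.0, -0.001, -1.0]]
ft_force: [0.3, -0.7, -3.2]
finger_gap: 0.0191
grip_force: 59.3
```

Call:
move_arm(increments=[{"offset": [0.01,-0.18,0],"angular": [0,0,0.00825],"claw": -1},{"offset": [0.01,-0.18,0],"angular": [0,0,0.00825],"claw": -1},{"offset": [0.01,-0.18,0],"angular": [0,0,0.00825],"claw": -1},{"offset": [0.01,-0.18,0],"angular": [0,0,0.00825],"claw": -1},{"offset": [0.01,-0.18,0],"angular": [0,0,0.00825],"claw": -1}])

```text
time: 24.1
tcp_pos: [0.5284, -0.0855, 0.123]
ee_rot: [[-0.996, 0.094, 0.0], [0.094, 0.996, -0.001], [-0.0, -0.001, -1.0]]
ft_force: [0.1, -0.2, -3.7]
finger_gap: 0.0188
grip_force: 59.3
```

Call:
move_arm(increments=[{"offset": [0.01,-0.18,0],"angular": [0,0,0.00825],"claw": -1},{"offset": [0.01,-0.18,0],"angular": [0,0,0.00825],"claw": -1},{"offset": [0.01,-0.18,0],"angular": [0,0,0.00825],"claw": -1},{"offset": [0.01,-0.18,0],"angular": [0,0,0.00825],"claw": -1},{"offset": [0.01,-0.18,0],"angular": [0,0,0.00825],"claw": -1}])

```text
time: 24.72
tcp_pos: [0.4947, -0.2161, 0.123]
ee_rot: [[-0.938, 0.346, 0.0], [0.346, 0.938, -0.001], [-0.0, -0.001, -1.0]]
ft_force: [0.1, -0.5, -3.0]
finger_gap: 0.0193
grip_force: 59.3
```

Call:
move_arm(increments=[{"offset": [0.01,-0.18,0],"angular": [0,0,0.00825],"claw": -1},{"offset": [0.01,-0.18,0],"angular": [0,0,0.00825],"claw": -1},{"offset": [0.01,-0.18,0],"angular": [0,0,0.00825],"claw": -1},{"offset": [0.007,-0.108,0],"angular": [0,0,0.005],"claw": -1},{"offset": [0.003,-0.054,0],"angular": [0,0,0.0025],"claw": -1}])

```text
time: 25.35
tcp_pos: [0.4456, -0.308, 0.123]
ee_rot: [[-0.851, 0.526, -0.0], [0.526, 0.851, -0.0], [0.0, -0.0, -1.0]]
ft_force: [1.2, 0.8, -2.5]
finger_gap: 0.0196
grip_force: 59.3
```

```bash
python3 look.py | grep -v z0.026
```

```text
25.35 [ 15.3  29.8  18.9 110.3 -13.8  42.1 100.5] [ 0.44564784 -0.30799863  0.12298573] [ 1.2  0.8 -2.5] (array([-411.73, -572.47,   96.47,  -67.93]), 'tilt', array([ 0.01, -0.01])) (array([-1.99, -2.2 , 96.47, -0.13]), 'tilt', array([ 0.01, -0.01]))
top 0.81 z0.099 [0.4669 0.3952] tool [351.7 609.3  23.4]
top 0.76 z0.099 [ 0.6005 -0.258 ] tool [-105.4  123.9   23.5]
top 0.64 z0.099 [ 0.5415 -0.3619] tool [-109.9    4.6   23.5]
top mask on blade: tool [-96.5 120.9] [81.  78.1] 85.8
top mask on blade: tool [-115.4    1.6] [85.8 89.1] 0.4
side 0.74 z0.099 [ 0.5416 -0.373 ] tool [-115.8   -4.8   23.5]
side 0.59 z0.099 [ 0.5667 -0.3815] tool [-141.6    1.1   23.5]
side 0.52 z0.099 [0.4588 0.2682] tool [291.9 497.   23.4]
side mask on blade: tool [-115.7   -3.9] [89.9 82.5] 88.8
side mask on blade: tool [-171.9   12.9] [81.1 35.3] 74.0
```

Call:
move_arm(increments=[{"offset": [0.01,0.015,0],"angular": [0,0,0],"claw": -1},{"offset": [0,0,0.1],"angular": [0,0,0],"claw": -1},{"offset": [0,0,0.14],"angular": [0,0,0],"claw": -1},{"offset": [0,0,0.12],"angular": [0,0,0],"claw": -1},{"offset": [0,0,0.06],"angular": [0,0,0],"claw": -1}])

```text
time: 26.28
tcp_pos: [0.4456, -0.3037, 0.0584]
ee_rot: [[-0.852, 0.524, -0.002], [0.524, 0.852, 0.001], [0.002, -0.0, -1.0]]
ft_force: [0.9, 0.3, -3.1]
finger_gap: 0.0194
grip_force: 59.4
```

Call:
move_arm(increments=[{"offset": [0,0,0.04],"angular": [0,0,0],"claw": -1},{"offset": [0,0,0.03],"angular": [0,0,0],"claw": -1},{"offset": [0,0,0.03],"angular": [0,0,0],"claw": -1},{"offset": [0,0,0.025],"angular": [0,0,0],"claw": -1},{"offset": [0,0,0],"angular": [0,0,0],"claw": -1}])

```text
time: 26.9
tcp_pos: [0.4464, -0.3042, 0.0412]
ee_rot: [[-0.852, 0.524, 0.0], [0.524, 0.852, 0.0], [0.0, 0.0, -1.0]]
ft_force: [0.2, -0.1, -0.7]
finger_gap: 0.0192
grip_force: 59.5
```

```bash
python3 -c "
from h import *
print(S['time'],S['ft_force'],inrack(AR))"
```

```text
26.9 [ 0.20646203 -0.13631544 -0.67799603] (array([-3.330e+00,  1.670e+00,  1.469e+01,  1.000e-02]), 'tilt', array([0., 0.]))
```

Call:
move_arm(increments=[{"offset": [0.1,0,0],"angular": [0,0,0],"claw": -1},{"offset": [0.18,0,0],"angular": [0,0,0],"claw": -1},{"offset": [0.18,0,0],"angular": [0,0,0],"claw": -1},{"offset": [0.18,0,0],"angular": [0,0,0],"claw": -1},{"offset": [0.093,0,0],"angular": [0,0,0],"claw": -1}])

```text
time: 27.52
tcp_pos: [0.3517, -0.2461, 0.0414]
ee_rot: [[-0.852, 0.524, -0.0], [0.524, 0.852, 0.0], [0.0, 0.0, -1.0]]
ft_force: [0.4, -0.1, -2.0]
finger_gap: 0.0192
grip_force: 59.5
```

Call:
move_arm(increments=[{"offset": [0,0,-0.15],"angular": [0,0,0],"claw": -1},{"offset": [0,0,-0.2],"angular": [0,0,0],"claw": -1},{"offset": [0,0,-0.2],"angular": [0,0,0],"claw": -1},{"offset": [0,0,0],"angular": [0,0,0],"claw": -1},{"offset": [0.011,0.114,0],"angular": [0,0,-0.0055],"claw": -1}])

```text
time: 28.15
tcp_pos: [0.3603, -0.2314, 0.1234]
ee_rot: [[-0.869, 0.495, 0.0], [0.495, 0.869, -0.0], [-0.0, -0.0, -1.0]]
ft_force: [0.7, 0.5, -1.9]
finger_gap: 0.0195
grip_force: 59.5
```

Call:
move_arm(increments=[{"offset": [0.022,0.227,0],"angular": [0,0,-0.0111],"claw": -1},{"offset": [0.022,0.227,0],"angular": [0,0,-0.0111],"claw": -1},{"offset": [0.022,0.227,0],"angular": [0,0,-0.0111],"claw": -1},{"offset": [0.022,0.227,0],"angular": [0,0,-0.0111],"claw": -1},{"offset": [0.022,0.227,0],"angular": [0,0,-0.0111],"claw": -1}])

```text
time: 28.78
tcp_pos: [0.4071, -0.0652, 0.1227]
ee_rot: [[-0.987, 0.163, -0.002], [0.163, 0.987, 0.0], [0.002, 0.0, -1.0]]
ft_force: [0.5, 0.4, -1.7]
finger_gap: 0.0194
grip_force: 59.6
```

Call:
move_arm(increments=[{"offset": [0.022,0.227,0],"angular": [0,0,-0.0111],"claw": -1},{"offset": [0.022,0.227,0],"angular": [0,0,-0.0111],"claw": -1},{"offset": [0.022,0.227,0],"angular": [0,0,-0.0111],"claw": -1},{"offset": [0.022,0.227,0],"angular": [0,0,-0.0111],"claw": -1},{"offset": [0.022,0.227,0],"angular": [0,0,-0.0111],"claw": -1}])

```text
time: 29.4
tcp_pos: [0.3947, 0.1044, 0.1227]
ee_rot: [[-0.983, -0.184, -0.002], [-0.184, 0.983, -0.0], [0.002, 0.0, -1.0]]
ft_force: [0.9, -0.6, -1.5]
finger_gap: 0.0191
grip_force: 59.6
```

Call:
move_arm(increments=[{"offset": [0.022,0.227,0],"angular": [0,0,-0.0111],"claw": -1},{"offset": [0.022,0.227,0],"angular": [0,0,-0.0111],"claw": -1},{"offset": [0.022,0.227,0],"angular": [0,0,-0.0111],"claw": -1},{"offset": [0.022,0.227,0],"angular": [0,0,-0.0111],"claw": -1},{"offset": [0.022,0.227,0],"angular": [0,0,-0.0111],"claw": -1}])

```text
time: 30.02
tcp_pos: [0.325, 0.2594, 0.1226]
ee_rot: [[-0.861, -0.509, -0.002], [-0.509, 0.861, -0.001], [0.002, 0.0, -1.0]]
ft_force: [-0.8, 0.4, -0.9]
finger_gap: 0.0192
grip_force: 59.6
```

Call:
move_arm(increments=[{"offset": [0.022,0.227,0],"angular": [0,0,-0.0111],"claw": -1},{"offset": [0.011,0.114,0],"angular": [0,0,-0.0055],"claw": -1},{"offset": [0,0,0],"angular": [0,0,0],"claw": -1}])

```text
time: 30.4
tcp_pos: [0.2948, 0.2991, 0.1231]
ee_rot: [[-0.804, -0.594, -0.001], [-0.594, 0.804, -0.001], [0.001, 0.0, -1.0]]
ft_force: [1.0, 0.3, -1.1]
finger_gap: 0.0191
grip_force: 59.5
```

```bash
python3 look2.py
```

```text
30.4 [-47.   19.1  -5.3 126.1   3.   35.   72. ] [0.29477694 0.29914937 0.12313239] [ 1.   0.3 -1.1] (array([-106.88,  108.08,   96.48,    0.25]), 'tilt', array([0.08, 0.01]))
0.73 D [-404.7 -575. ] A [3.  3.3] [83.5 81.1] 58.4
0.69 D [  1.6 105.9] A [-473.9  636.8] [83.7 86.4] 35.1
0.57 D [-308.2 -538.1] A [  5.3 106.6] [87.8 86.4] 60.8
```

Call:
move_arm(increments=[{"offset": [0,-0.012,0.15],"angular": [0,0,0.0006],"claw": -1},{"offset": [0,0,0.17],"angular": [0,0,0],"claw": -1},{"offset": [0,0,0.14],"angular": [0,0,0],"claw": -1},{"offset": [0,0,0.1],"angular": [0,0,0],"claw": -1},{"offset": [0,0,0],"angular": [0,0,0],"claw": -1}])

```text
time: 31.12
tcp_pos: [0.2973, 0.2955, 0.039]
ee_rot: [[-0.81, -0.587, -0.001], [-0.587, 0.81, -0.002], [0.002, -0.001, -1.0]]
ft_force: [-0.2, 0.2, -1.4]
finger_gap: 0.0191
grip_force: 59.5
```

Call:
move_arm(increments=[{"offset": [-0.1,0,0],"angular": [0,0,0],"claw": -1},{"offset": [-0.2,0,0],"angular": [0,0,0],"claw": -1},{"offset": [-0.2,0,0],"angular": [0,0,0],"claw": -1},{"offset": [-0.2,0,0],"angular": [0,0,0],"claw": -1},{"offset": [0,0,0],"angular": [0,0,0],"claw": -1}])

```text
time: 31.75
tcp_pos: [0.3856, 0.3614, 0.0411]
ee_rot: [[-0.809, -0.588, 0.004], [-0.588, 0.809, 0.004], [-0.005, 0.001, -1.0]]
ft_force: [0.3, -0.5, -1.9]
finger_gap: 0.0189
grip_force: 59.5
```

```bash
python3 -c "
from h import *
print(S['time'],S['ft_force'],inrack(DR))"
```

```text
31.75 [ 0.26657541 -0.47875363 -1.85966516] (array([  3.32, 103.78,  15.14,  -0.22]), 'tilt', array([-0.31,  0.04]))
```

Call:
move_arm(increments=[{"offset": [0,0.008,0],"angular": [0,0,-0.0006],"claw": -1},{"offset": [0,0,-0.04],"angular": [0,0,0],"claw": -1},{"offset": [0,0,-0.025],"angular": [0,0,0],"claw": -1},{"offset": [0,0,-0.025],"angular": [0,0,0],"claw": -1},{"offset": [0,0,-0.04],"angular": [0,0,0],"claw": -1}])

```text
time: 32.38
tcp_pos: [0.3809, 0.3598, 0.0594]
ee_rot: [[-0.806, -0.592, -0.0], [-0.592, 0.806, -0.001], [0.001, -0.0, -1.0]]
ft_force: [-1.0, 0.2, -2.6]
finger_gap: 0.0191
grip_force: 59.3
```

Call:
move_arm(increments=[{"offset": [0,0,-0.1],"angular": [0,0,0],"claw": -1},{"offset": [0,0,-0.12],"angular": [0,0,0],"claw": -1},{"offset": [0,0,-0.12],"angular": [0,0,0],"claw": -1},{"offset": [0,0,-0.08],"angular": [0,0,0],"claw": -1},{"offset": [0,0,0],"angular": [0,0,0],"claw": -1}])

```text
time: 33.0
tcp_pos: [0.3817, 0.3607, 0.1235]
ee_rot: [[-0.806, -0.592, 0.002], [-0.592, 0.806, 0.002], [-0.002, 0.0, -1.0]]
ft_force: [0.2, -0.0, -3.5]
finger_gap: 0.0192
grip_force: 59.3
```

```bash
python3 look.py|grep -v z0.026
```

```text
33.0 [-44.4  27.4  -4.9 111.7   3.5  40.9  74.9] [0.38173954 0.36069508 0.12352068] [ 0.2 -0.  -3.5] (array([-2.500e-01,  1.061e+02,  9.728e+01,  1.000e-01]), 'tilt', array([-0.14,  0.02])) (array([-474.78,  635.17,   97.28,   67.9 ]), 'tilt', array([-0.14,  0.02]))
top 0.94 z0.100 [ 0.5284 -0.3408] tool [ 297.1 -652.2   22.5]
top 0.76 z0.100 [ 0.5958 -0.2617] tool [ 196.  -628.3   22.8]
top 0.55 z0.100 [0.4685 0.4252] tool [-108.     0.6   23.8]
top mask on blade: tool [-109.9   -1.4] [90.2 85.9] 89.8
side 0.97 z0.100 [ 0.5311 -0.4487] tool [ 358.8 -740.8   22.4]
side 0.79 z0.100 [ 0.5735 -0.3697] tool [ 277.9 -702.2   22.6]
side 0.72 z0.100 [0.4538 0.4111] tool [-87.8  -2.1  23.7]
side mask on blade: tool [-101.3  -10.8] [88.7 95.1] 2.7
```

Call:
move_arm(increments=[{"offset": [0.003,-0.058,0],"angular": [0,0,0.002],"claw": -1},{"offset": [0.005,-0.115,0],"angular": [0,0,0.0041],"claw": -1},{"offset": [0.009,-0.192,0],"angular": [0,0,0.00678],"claw": -1},{"offset": [0.009,-0.192,0],"angular": [0,0,0.00678],"claw": -1},{"offset": [0.009,-0.192,0],"angular": [0,0,0.00678],"claw": -1}])

```text
time: 33.92
tcp_pos: [0.4384, 0.2604, 0.1222]
ee_rot: [[-0.894, -0.447, 0.0], [-0.447, 0.894, -0.001], [-0.0, -0.001, -1.0]]
ft_force: [-0.0, -0.5, -3.6]
finger_gap: 0.0195
grip_force: 59.3
```

Call:
move_arm(increments=[{"offset": [0.009,-0.192,0],"angular": [0,0,0.00678],"claw": -1},{"offset": [0.009,-0.192,0],"angular": [0,0,0.00678],"claw": -1},{"offset": [0.009,-0.192,0],"angular": [0,0,0.00678],"claw": -1},{"offset": [0.009,-0.192,0],"angular": [0,0,0.00678],"claw": -1},{"offset": [0.009,-0.192,0],"angular": [0,0,0.00678],"claw": -1}])

```text
time: 34.55
tcp_pos: [0.4851, 0.1243, 0.1223]
ee_rot: [[-0.969, -0.248, 0.0], [-0.248, 0.969, -0.001], [-0.0, -0.001, -1.0]]
ft_force: [-0.6, 0.1, -1.8]
finger_gap: 0.0192
grip_force: 59.3
```

Call:
move_arm(increments=[{"offset": [0.009,-0.192,0],"angular": [0,0,0.00678],"claw": -1},{"offset": [0.009,-0.192,0],"angular": [0,0,0.00678],"claw": -1},{"offset": [0.009,-0.192,0],"angular": [0,0,0.00678],"claw": -1},{"offset": [0.009,-0.192,0],"angular": [0,0,0.00678],"claw": -1},{"offset": [0.009,-0.192,0],"angular": [0,0,0.00678],"claw": -1}])

```text
time: 35.17
tcp_pos: [0.5021, -0.0185, 0.1223]
ee_rot: [[-0.999, -0.038, 0.0], [-0.038, 0.999, -0.001], [-0.0, -0.001, -1.0]]
ft_force: [0.4, -0.0, -3.2]
finger_gap: 0.0191
grip_force: 59.3
```

Call:
move_arm(increments=[{"offset": [0.009,-0.192,0],"angular": [0,0,0.00678],"claw": -1},{"offset": [0.009,-0.192,0],"angular": [0,0,0.00678],"claw": -1},{"offset": [0.009,-0.192,0],"angular": [0,0,0.00678],"claw": -1},{"offset": [0.009,-0.192,0],"angular": [0,0,0.00678],"claw": -1},{"offset": [0.009,-0.192,0],"angular": [0,0,0.00678],"claw": -1}])

```text
time: 35.8
tcp_pos: [0.4884, -0.1617, 0.1223]
ee_rot: [[-0.985, 0.174, -0.0], [0.174, 0.985, -0.001], [0.0, -0.001, -1.0]]
ft_force: [0.7, -0.5, -3.3]
finger_gap: 0.019
grip_force: 59.3
```

Call:
move_arm(increments=[{"offset": [0.009,-0.192,0],"angular": [0,0,0.00678],"claw": -1},{"offset": [0.009,-0.192,0],"angular": [0,0,0.00678],"claw": -1},{"offset": [0.009,-0.192,0],"angular": [0,0,0.00678],"claw": -1},{"offset": [0.009,-0.192,0],"angular": [0,0,0.00678],"claw": -1},{"offset": [0.009,-0.192,0],"angular": [0,0,0.00678],"claw": -1}])

```text
time: 36.42
tcp_pos: [0.4448, -0.2987, 0.1223]
ee_rot: [[-0.926, 0.378, -0.0], [0.378, 0.926, -0.001], [0.0, -0.001, -1.0]]
ft_force: [-0.0, 0.2, -2.3]
finger_gap: 0.0195
grip_force: 59.3
```

Call:
move_arm(increments=[{"offset": [0.009,-0.192,0],"angular": [0,0,0.00678],"claw": -1},{"offset": [0.009,-0.192,0],"angular": [0,0,0.00678],"claw": -1},{"offset": [0.009,-0.192,0],"angular": [0,0,0.00678],"claw": -1},{"offset": [0.005,-0.115,0],"angular": [0,0,0.0041],"claw": -1},{"offset": [0.003,-0.058,0],"angular": [0,0,0.002],"claw": -1}])

```text
time: 37.05
tcp_pos: [0.3917, -0.3964, 0.1222]
ee_rot: [[-0.851, 0.525, -0.0], [0.525, 0.851, -0.0], [0.0, -0.0, -1.0]]
ft_force: [0.1, 0.0, -3.4]
finger_gap: 0.0193
grip_force: 59.3
```

```bash
python3 look.py|grep -v z0.026
```

```text
37.05 [ 27.6  30.9  17.3 108.  -12.9  43.  110.4] [ 0.39165694 -0.39637581  0.12220738] [ 0.1  0.  -3.4] (array([-507.42, -611.86,   95.68,  -67.89]), 'tilt', array([ 0.02, -0.01])) (array([-1.6700e+00, -1.0568e+02,  9.5680e+01, -9.0000e-02]), 'tilt', array([ 0.02, -0.01]))
top 0.7 z0.099 [ 0.4934 -0.4598] tool [-119.9   -0.6   23.5]
top 0.66 z0.099 [ 0.5334 -0.3396] tool [-90.8 122.8  23.5]
top 0.62 z0.099 [ 0.5947 -0.2576] tool [-99.9 224.7  23.4]
top mask on blade: tool [-111.8    0.7] [83.6 88.3] 0.4
top mask on blade: tool [-91.9 126.1] [80.1 83.6] 0.2
side 0.89 z0.099 [ 0.5697 -0.3657] tool [-135.4  119.6   23.4]
side 0.82 z0.099 [ 0.4802 -0.4509] tool [-1.04e+02  1.00e-01  2.35e+01]
side 0.73 z0.099 [ 0.5644 -0.3709] tool [-133.6  112.4   23.4]
side 0.63 z0.099 [ 0.533  -0.4453] tool [-145.9   32.6   23.5]
side mask on blade: tool [-112.1   -4.1] [83.8 91.3] 0.8
side mask on blade: tool [-160.3   33. ] [104.3  58.4] 48.4
side mask on blade: tool [-143.4  114.2] [86.  80.2] 87.3
side mask on blade: tool [-155.4    8.6] [325.2 139. ] 89.4
```

Call:
move_arm(increments=[{"offset": [0.003,0,0],"angular": [0,0,0],"claw": -1},{"offset": [0,0,0.1],"angular": [0,0,0],"claw": -1},{"offset": [0,0,0.14],"angular": [0,0,0],"claw": -1},{"offset": [0,0,0.12],"angular": [0,0,0],"claw": -1},{"offset": [0,0,0.06],"angular": [0,0,0],"claw": -1}])

```text
time: 37.98
tcp_pos: [0.3917, -0.3945, 0.0576]
ee_rot: [[-0.852, 0.523, -0.002], [0.523, 0.852, 0.001], [0.002, 0.0, -1.0]]
ft_force: [-0.7, 1.0, -3.5]
finger_gap: 0.0192
grip_force: 59.3
```

Call:
move_arm(increments=[{"offset": [0,0,0.04],"angular": [0,0,0],"claw": -1},{"offset": [0,0,0.03],"angular": [0,0,0],"claw": -1},{"offset": [0,0,0.03],"angular": [0,0,0],"claw": -1},{"offset": [0,0,0.025],"angular": [0,0,0],"claw": -1},{"offset": [0,0,0],"angular": [0,0,0],"claw": -1}])

```text
time: 38.6
tcp_pos: [0.3924, -0.3952, 0.0404]
ee_rot: [[-0.852, 0.523, 0.0], [0.523, 0.852, -0.0], [-0.0, 0.0, -1.0]]
ft_force: [-0.6, -0.5, -1.6]
finger_gap: 0.0189
grip_force: 59.5
```

```bash
python3 -c "
from h import *
print(S['time'],S['ft_force'],inrack(AR))"
```

```text
38.6 [-0.59235406 -0.48667051 -1.60973108] (array([-1.6300e+00, -1.0396e+02,  1.3950e+01,  5.0000e-02]), 'tilt', array([-0.,  0.]))
```

Withdraw, raise, carry to the lay-down place.

Call:
move_arm(increments=[{"offset": [0.1,0,0],"angular": [0,0,0],"claw": -1},{"offset": [0.18,0,0],"angular": [0,0,0],"claw": -1},{"offset": [0.18,0,0],"angular": [0,0,0],"claw": -1},{"offset": [0.18,0,0],"angular": [0,0,0],"claw": -1},{"offset": [0.093,0,0],"angular": [0,0,0],"claw": -1}])

```text
time: 39.22
tcp_pos: [0.2976, -0.3371, 0.0407]
ee_rot: [[-0.852, 0.524, -0.0], [0.524, 0.852, 0.0], [0.0, 0.0, -1.0]]
ft_force: [0.6, -0.5, -1.6]
finger_gap: 0.0192
grip_force: 59.5
```

Call:
move_arm(increments=[{"offset": [0,0,-0.15],"angular": [0,0,0],"claw": -1},{"offset": [0,0,-0.2],"angular": [0,0,0],"claw": -1},{"offset": [0,0,-0.2],"angular": [0,0,0],"claw": -1},{"offset": [0,0,0],"angular": [0,0,0],"claw": -1},{"offset": [0,0.13,0],"angular": [0,0,0],"claw": -1}])

```text
time: 39.85
tcp_pos: [0.3088, -0.322, 0.1229]
ee_rot: [[-0.851, 0.525, 0.001], [0.525, 0.851, -0.001], [-0.001, -0.001, -1.0]]
ft_force: [0.1, 0.1, -1.6]
finger_gap: 0.0188
grip_force: 59.5
```

Call:
move_arm(increments=[{"offset": [0,0.25,0],"angular": [0,0,0],"claw": -1},{"offset": [0,0.25,0],"angular": [0,0,0],"claw": -1},{"offset": [0,0.25,0],"angular": [0,0,0],"claw": -1},{"offset": [0,0.25,0],"angular": [0,0,0],"claw": -1},{"offset": [0,0.25,0],"angular": [0,0,0],"claw": -1}])

```text
time: 40.48
tcp_pos: [0.4075, -0.16, 0.1222]
ee_rot: [[-0.852, 0.523, -0.001], [0.523, 0.852, 0.0], [0.001, -0.0, -1.0]]
ft_force: [1.4, -0.1, -2.5]
finger_gap: 0.0189
grip_force: 59.5
```

Call:
move_arm(increments=[{"offset": [0,0.25,0],"angular": [0,0,0],"claw": -1},{"offset": [0,0.25,0],"angular": [0,0,0],"claw": -1},{"offset": [0,0.25,0],"angular": [0,0,0],"claw": -1},{"offset": [0,0.15,0],"angular": [0,0,0.0217],"claw": -1},{"offset": [0,0,0],"angular": [0,0,0.0217],"claw": -1}])

```text
time: 41.1
tcp_pos: [0.4786, -0.0439, 0.122]
ee_rot: [[-0.679, 0.734, -0.0], [0.734, 0.679, 0.001], [0.001, 0.0, -1.0]]
ft_force: [0.2, -0.4, -0.7]
finger_gap: 0.0194
grip_force: 59.4
```

```bash
python3 look2.py
python3 - <<'E'
from h import *
R=np.array(S["ee_rot"]);d=np.array([.349,.2225,0])-np.array(S["tcp_pos"]);d[2]=0
print(R.T@d/.15,np.degrees(np.arctan2(R[1,0],R[0,0])))
r.read_camera("side");r.read_camera("top")
for c in("top","side"):
  for n,z in dict(cup=0,cup_rim=.075,tray=0).items():
    for q in r.pinpoint(c,n)[:2]: print(c,n,round(q["confidence"],2),atz(c,q["at"],z)[:2])
E
```

```text
41.1 [-15.1  24.8  18.4 119.  -12.5  38.   54.4] [ 0.4785702  -0.04385858  0.12198747] [ 0.2 -0.4 -0.7] (array([-257.59, -386.01,   95.43,  -83.41]), 'tilt', array([0.03, 0.02]))
0.94 D [-309.9 -536.5] A [  3.1 105.6] [87.9 84.8] 63.1
0.85 D [-505.2 -613.2] A [   0.5 -104.1] [92.4 86.4] 57.3
0.59 D [-405. -576.] A [3.8 2.7] [89.7 85.7] 58.7
[1.89277627e+00 5.87632951e-01 4.73233035e-04] 132.84667866573707
top tray 0.69 [0.63374433 0.03478917]
side cup 0.75 [ 0.483132   -0.43384728]
side cup 0.57 [ 0.45006354 -0.04351943]
side cup_rim 0.67 [ 0.43658326 -0.0480263 ]
side cup_rim 0.59 [ 0.52416265 -0.44433848]
side tray 0.67 [0.65264755 0.02806873]
```

Call:
move_arm(increments=[{"offset": [0.15,0.048,0],"angular": [0,0,0],"claw": -1},{"offset": [0.25,0.077,0],"angular": [0,0,0],"claw": -1},{"offset": [0.25,0.077,0],"angular": [0,0,0],"claw": -1},{"offset": [0.25,0.077,0],"angular": [0,0,0],"claw": -1},{"offset": [0.25,0.077,0],"angular": [0,0,0],"claw": -1}])

```text
time: 42.22
tcp_pos: [0.3992, 0.1177, 0.1232]
ee_rot: [[-0.68, 0.733, 0.001], [0.733, 0.68, 0.0], [-0.0, 0.001, -1.0]]
ft_force: [0.0, -0.3, -1.6]
finger_gap: 0.0191
grip_force: 59.5
```

Call:
move_arm(increments=[{"offset": [0.25,0.077,0],"angular": [0,0,0],"claw": -1},{"offset": [0.25,0.077,0],"angular": [0,0,0],"claw": -1},{"offset": [0.24,0.078,0],"angular": [0,0,0],"claw": -1},{"offset": [0,0,0.15],"angular": [0,0,0],"claw": -1},{"offset": [0,0,0.15],"angular": [0,0,0],"claw": -1}])

```text
time: 42.85
tcp_pos: [0.3498, 0.2227, 0.0778]
ee_rot: [[-0.681, 0.732, 0.001], [0.732, 0.681, 0.001], [0.0, 0.002, -1.0]]
ft_force: [-0.3, 0.5, -1.4]
finger_gap: 0.019
grip_force: 59.5
```

Call:
move_arm(increments=[{"offset": [0,0,0.15],"angular": [0,0,0],"claw": -1},{"offset": [0,0,0.1],"angular": [0,0,0],"claw": -1},{"offset": [0,0,0.03],"angular": [0,0,0],"claw": -1},{"offset": [0,0,0],"angular": [0,0,0],"claw": -1},{"offset": [0,0,0],"angular": [0,0,0],"claw": -1}])

```text
time: 43.48
tcp_pos: [0.35, 0.222, 0.0365]
ee_rot: [[-0.68, 0.733, 0.001], [0.733, 0.68, 0.001], [-0.0, 0.001, -1.0]]
ft_force: [0.7, 0.4, -0.2]
finger_gap: 0.0193
grip_force: 59.5
```

Call:
move_arm(increments=[{"offset": [0,0,0.035],"angular": [0,0,0],"claw": -1},{"offset": [0,0,0.02],"angular": [0,0,0],"claw": -1},{"offset": [0,0,0.01],"angular": [0,0,0],"claw": -1},{"offset": [0,0,0],"angular": [0,0,0],"claw": -1},{"offset": [0,0,0],"angular": [0,0,0],"claw": -1}])

```text
time: 44.1
tcp_pos: [0.3495, 0.2216, 0.0265]
ee_rot: [[-0.68, 0.734, -0.0], [0.734, 0.68, 0.0], [0.0, -0.0, -1.0]]
ft_force: [-1.7, -0.9, 6.6]
finger_gap: 0.0193
grip_force: 60.6
```

Call:
move_arm(increments=[{"offset": [0,0,-0.005],"angular": [0,0,0],"claw": 0.8},{"offset": [0,0,0],"angular": [0,0,0],"claw": 0.8},{"offset": [0,0,0],"angular": [0,0,0],"claw": 0.8},{"offset": [0,0,0],"angular": [0,0,0],"claw": 0.8},{"offset": [0,0,0],"angular": [0,0,0],"claw": 0.8}])

```text
time: 44.72
tcp_pos: [0.3496, 0.2217, 0.027]
ee_rot: [[-0.68, 0.733, 0.0], [0.733, 0.68, -0.0], [-0.0, 0.0, -1.0]]
ft_force: [-0.3, 0.1, 0.7]
finger_gap: 0.0767
grip_force: 0.0
```

Call:
move_arm(increments=[{"offset": [0,0,-0.1],"angular": [0,0,0],"claw": 1},{"offset": [0,0,-0.3],"angular": [0,0,0],"claw": 1},{"offset": [0,0,-0.35],"angular": [0,0,0],"claw": 1},{"offset": [0,0,-0.35],"angular": [0,0,0],"claw": 1},{"offset": [0,0,-0.35],"angular": [0,0,0],"claw": 1}])

```text
time: 45.35
tcp_pos: [0.3493, 0.2212, 0.2472]
ee_rot: [[-0.679, 0.734, 0.001], [0.734, 0.679, 0.001], [0.0, 0.001, -1.0]]
ft_force: [0.6, 0.5, -0.7]
finger_gap: 0.0854
grip_force: 0.0
```

Run:
```python
from h import *
print(S['time'],np.round(S['qpos'],1),S['tcp_pos'])
a=save("top","t3");b=save("side","s3")
R=np.array(S["ee_rot"])
for c in("top","side"):
  for n,z in dict(cup=0,cup_rim=.075,tray=0,lifter=0,lifter_grip=.045).items():
    for q in r.pinpoint(c,n)[:2]: print(c,n,round(q["confidence"],2),np.round(q["at"],1),atz(c,q["at"],z)[:2])
  for n,z in (("cup",.075),("tray",.028)):
    for q in r.masks_of(c,n)[:2]: 
        W=np.array([atz(c,p,z)[:2] for p in np.argwhere(q["region"])]);print(c,n,"mask",round(q["confidence"],2),q["extent"],(W.min(0)+W.max(0))/2,np.ptp(W,axis=0))
a=cv2.resize(a[120:270,170:420],(800,480),interpolation=2);cv2.imwrite("pics/c3.png",a)
```

```text
45.35 [-57.5   5.7  20.3 121.7  -2.5  52.9   7.1] [0.34926775 0.22124089 0.24715735]
top cup 0.7 [232.7 254.7] [ 0.44368423 -0.03385995]
top cup_rim 0.75 [232.4 260.1] [ 0.44431602 -0.04676075]
top cup_rim 0.45 [203.5 359. ] [ 0.5365038  -0.34061949]
top tray 0.95 [169.9 241. ] [0.64275848 0.01421873]
top lifter 0.79 [236.  200.5] [0.42967814 0.13538036]
top lifter_grip 0.88 [265.2 164.2] [0.34169116 0.23398907]
top lifter_grip 0.66 [170.5 237.9] [0.63211048 0.02345877]
top cup mask 0.57 [244.1, 220.1, 270.0, 243.8] [ 0.44536652 -0.03761569] [0.06426035 0.06489438]
top cup mask 0.19 [72.4, 155.1, 189.4, 251.0] [0.53297755 0.3283312 ] [0.28103082 0.32540214]
top tray mask 0.7 [216.0, 146.1, 261.9, 191.8] [0.64555728 0.01895237] [0.14338512 0.14140772]
side cup 0.8 [216.9 211.4] [ 0.44114125 -0.03588889]
side cup 0.29 [199.6 212.2] [0.45825796 0.07823194]
side cup_rim 0.59 [200.8 210.6] [ 0.44052225 -0.04951115]
side tray 0.77 [199.9 263.3] [0.6433096  0.03717079]
side lifter 0.79 [194.5 198.4] [0.4116419  0.12535805]
side lifter_grip 0.56 [171.2 178.4] [0.34773236 0.24280967]
side cup mask 0.62 [202.7, 194.6, 219.7, 222.7] [ 0.44160839 -0.09081361] [0.06571808 0.16367204]
side tray mask 0.65 [246.8, 186.7, 286.1, 211.0] [0.64430618 0.00202723] [0.14062055 0.17115801]
side tray mask 0.21 [221.7, 242.2, 295.8, 314.5] [ 0.54818424 -0.39897259] [0.26628507 0.32360757]
```

View pics/c3.png

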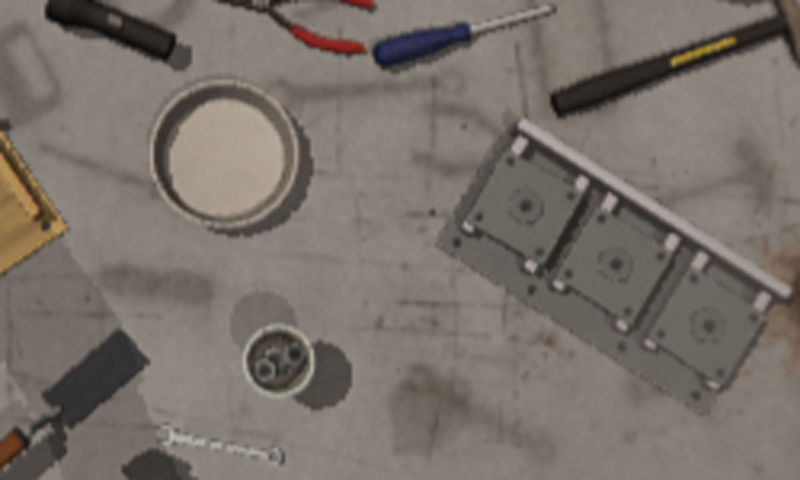

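```bash
cat > kin.py <<'E'
import numpy as np, itertools
from scipy.spatial.transform import Rotation as Ro
from scipy.optimize import least_squares
LIM=np.array([[-154.64,154.64],[-21.42,123.67],[-72.66,72.17],[13.99,137.28],[-74.86,254.86],[10.95,109.41],[-158.01,158.01]])
def fk(q,p,s):
    a0,d1,d3,a3,a4,d5,a6,d7,ty,bx=p
    q=np.radians(q)
    c,e=np.cos,np.sin
    Rz=lambda t:np.array([[c(t),-e(t),0],[e(t),c(t),0],[0,0,1]]);Ry=lambda t:np.array([[c(t),0,e(t)],[0,1,0],[-e(t),0,c(t)]])
    R=Rz(a0+s[0]*q[0]);x=np.array([0,0,d1])+R@[bx,0,0];R=R@Ry(q[1])@Rz(s[1]*q[2])
    x=x+R@[a3,0,d3];R=R@Ry(q[3]);x=x+R@[a4,0,d5];R=R@Rz(s[2]*q[4])@Ry(q[5]);x=x+R@[a6,0,d7];R=R@Rz(s[3]*q[6]+ty);return x,R
D=[([-77.8763,30.7774,-0.2537,88.1687,.149,61.1518,-4.078],[.1781,.6245,.2304],[-.9617,.2742]),
([-51.5659,11.169,12.3737,117.5458,-3.0444,51.5528,2.1375],[.3701,.2585,.2315],[-.6383,.7698]),
([-47.8661,20.0728,10.616,128.2158,-6.8221,32.1634,10.6658],[.3484,.2224,.1106],[-.679,.7341]),
([-49.5488,15.6026,12.3662,126.9438,-5.4321,37.7806,9.4119],[.3486,.2226,.1481],[-.6788,.7344]),
([-21.3039,23.3619,-1.6155,124.2752,1.1741,32.6649,102.5],[.4202,.1268,.0991],[-.806,-.592]),
([-24.5763,36.7836,-1.0074,110.8019,1.1118,32.3314,99.9785],[.5085,.1912,.0402],[-.806,-.592]),
([5.,30.2,18.2,109.2,-13.4,42.6,89.1],[.50283,-.22006,.12375],[-.85,.526]),
([27.6,30.9,17.3,108.,-12.9,43.,110.4],[.39166,-.39638,.12221],[-.851,.525]),
([-44.4,27.4,-4.9,111.7,3.5,40.9,74.9],[.38174,.3607,.12352],[-.806,-.592]),
([-57.5,5.7,20.3,121.7,-2.5,52.9,7.1],[.34927,.22124,.24716],[-.679,.734])]
def solve():
    best=None
    for s in itertools.product([1,-1],repeat=4):
        def f(p):
            o=[]
            for q,x,tx in D:
                X,R=fk(q,p,s);o+=list((X-x)*10)+list(R[:,0]-[*tx,0])+list(R[:,2]-[0,0,-1])
            return np.array(o)
        for ty in(0,1.57,3.14,-1.57):
            z=least_squares(f,[0,.35,.35,0,0,.35,0,.25,ty,0],max_nfev=200)
            if best is None or z.cost<best[0]: best=(z.cost,z.x,s)
    return best
if __name__=="__main__":
    np.set_printoptions(precision=4,suppress=True)
    b=solve();print(b);np.savez("kin.npz",p=b[1],s=b[2])
    for q,x,t in D: print((fk(q,b[1],b[2])[0]-x)*1000)
E
python3 kin.py
```

```text
(np.float64(0.024982957780337302), array([-0.0839,  0.4361,  0.4979,  0.005 , -0.0061,  0.4465, -0.0078,
        0.4183,  1.4871, -0.0101]), (-1, -1, -1, -1))
[ 9.155  -2.4172  1.9289]
[-2.9514  2.8745  1.2115]
[-4.0357  5.7493 -1.2804]
[-4.0474  5.518  -0.4391]
[0.0795 9.1037 0.0362]
[ 1.6542  0.4112 -0.144 ]
[-5.3575 -5.4389 -2.3032]
[-7.9223 -3.2171 -2.0894]
[1.4977 4.0113 1.3487]
[-5.583   2.7929  1.7308]
```

```bash
cat > feas.py <<'E'
from kin import *
z=np.load("kin.npz");p,s=z["p"],z["s"]
def ik(X,R,q0,w=.02):
    f=lambda q:np.concatenate([(fk(q,p,s)[0]-X)*20,((fk(q,p,s)[1]-R).ravel())*5,w*(np.array(q)-q0)/50])
    r=least_squares(f,np.clip(q0,LIM[:,0]+3,LIM[:,1]-3),bounds=(LIM[:,0]+2,LIM[:,1]-2),max_nfev=60)
    x,Rr=fk(r.x,p,s);return r.x,np.linalg.norm(x-X)*1000,np.degrees(np.arccos(np.clip((np.trace(Rr.T@R)-1)/2,-1,1)))
def grasp(psi,beta,flip):  # tool z horizontally toward psi, beta from down
    a,b=np.radians(psi),np.radians(beta);h=np.array([np.cos(a),np.sin(a),0])
    zt=h*np.sin(b)+np.array([0,0,-1])*np.cos(b);yt=np.cross([0,0,1],h)*flip;return np.stack([np.cross(yt,zt),yt,zt],1)
cup=np.array([.445,-.0376,0]);tray=np.array([.645,.019,0]);H=.048;G=.026
def path(psi,beta,flip,phi,gam,kind,q0):
    "yield list of (X,R)"
    R0=grasp(psi,beta,flip);out=[]
    g0=cup+[0,0,H]
    out.append((g0+[0,0,0.06],R0));out.append((g0,R0));out.append((g0+[0,0,.12],R0))
    for k in np.linspace(0,1,9):
        Rk=Ro.from_rotvec([0,0,np.radians(gam*k)]).as_matrix()@R0@Ro.from_rotvec(np.radians(phi*k)*np.array([0,0,1] if kind=="roll" else [0,1,0])).as_matrix()
        cu=(Rk@R0.T)[:,2]
        end=tray+[0,0,.10]-cu*(.075-H)  # mouth over tray at z .10
        st=g0+[0,0,.12]
        out.append((st*(1-k)+end*k+[0,0,.06*np.sin(np.pi*k)],Rk))
    return [(X+G*R[:,2],R) for X,R in out],np.degrees(np.arccos(cu[2]))
if __name__=="__main__":
    res=[];qn=np.array([-57.5,5.7,20.3,121.7,-2.5,52.9,7.1])
    for kind in("roll","pitch"):
      for psi in range(-180,180,30):
        for beta in (45,60,72):
          for flip in(1,-1):
            R0=grasp(psi,beta,flip);sols=[]
            for q0 in ([-20,30,0,110,0,40,0],[-20,30,0,110,80,50,0],[-20,30,0,110,-60,50,0],[20,40,-50,90,60,60,90],[-50,40,50,90,-40,60,-90],[-20,30,0,100,180,50,0]):
                q,e,a=ik(cup+[0,0,H]+G*R0[:,2],R0,np.array(q0,float))
                if e<6 and a<3: sols.append(q);
            seen=[]
            for q in sols:
                if any(np.abs(q-x).max()<25 for x in seen): continue
                seen.append(q)
                for phi in ((150,-150,) if kind=="roll" else (-2*beta,-100-beta/3,)):
                  for gam in (-60,0,60):
                    pts,t=path(psi,beta,flip,phi,gam,kind,q)
                    if t<105: continue
                    qq=q;E=0;A=0
                    for X,R in (pts[-1],):
                        qq,e,a=ik(X,R,qq);E=max(E,e);A=max(A,a)
                    if E<8 and A<4: res.append((kind,psi,beta,flip,phi,gam,round(t),np.abs(qq-q).max().round(),q.round(),qq.round()))
    res.sort(key=lambda r:r[7])
    print(len(res))
    for r in res[:25]: print(*r)
E
timeout 560 python3 feas.py
```

```text
258
roll 30 72 1 -150 60 133 67.0 [108.  93. -39. 135. -73.  14. -71.] [ 50.  84. -52.  73.  -9.  72.  -5.]
roll -60 72 1 150 0 133 69.0 [-82.  76.  30. 122.  50.  40. -87.] [ -87.   95.   70.  103.  -19.   34. -156.]
roll 30 72 -1 -150 0 133 71.0 [128. 112. -47. 135.  75.  16. -30.] [ 87. 112. -71. 126. 146.  19.  27.]
roll 60 60 -1 -150 0 114 72.0 [ 39.  58.   6. 121. -73.  65.  86.] [ 66.  78. -61. 107.  -0.  25. 156.]
roll 120 60 -1 -150 -60 114 74.0 [ 34.  69. -16.  81. -15.  85.  59.] [ 70.  86. -69. 106.  27.  27. 133.]
pitch -120 60 -1 -120 0 120 77.0 [ -6.  71. -33.  86.  54.  99.  86.] [ 71.  88. -71. 109.  35.  27. 156.]
pitch -120 60 -1 -120.0 0 120 77.0 [ -6.  71. -33.  86.  54.  99.  86.] [ 71.  88. -71. 109.  35.  27. 156.]
roll -120 60 1 150 60 114 78.0 [-28.  65.   1.  86.  32.  83. -78.] [ -80.   82.   65.  104.  -13.   30. -156.]
roll -60 60 1 150 0 114 78.0 [-71.  63.  25. 128.  66.  36. -92.] [ -80.   82.   65.  104.  -13.   30. -156.]
roll 60 72 -1 -150 0 133 78.0 [ 46.  67.   3. 114. -68.  74.  88.] [ 74.  94. -67. 104.  10.  31. 156.]
pitch -180 60 -1 -120 60 
[... 892 characters left out ...]
5. -44.  50.  70.] [ 74.  94. -67. 104.  10.  31. 156.]
pitch -90 45 -1 -115.0 -60 115 87.0 [ -3.  57. -37. 115.  72.  78.  89.] [ 84. 111. -71. 127. 151.  22.  51.]
roll -90 72 -1 -150 60 133 88.0 [-20.  74. -27.  99.  69.  99.  84.] [-92.  94.  61. 127. 152.  14. 156.]
pitch -90 60 -1 -120 -60 120 88.0 [-13.  66. -32. 106.  70.  90.  85.] [ 75.  93. -71. 128. 150.  25.  32.]
pitch -90 60 -1 -120.0 -60 120 88.0 [-13.  66. -32. 106.  70.  90.  85.] [ 75.  93. -71. 128. 150.  25.  32.]
roll 60 72 1 -150 60 133 89.0 [ 39.  68.  10. 114. -73.  81. -89.] [ 30.  91. -52.  40.  -0. 107.  -1.]
roll 150 60 -1 -150 -60 114 89.0 [ 19.  73. -15.  67.  -2.  99.  67.] [ 55.  86. -68.  80.  16.  65. 156.]
```

```bash
cat > feas2.py <<'E'
from feas import *
import itertools,pickle,multiprocessing as mp
starts=[np.array([0,b,c,d,e,f,g],float) for (b,d,f),c,e,g in itertools.product([(35,95,50),(60,70,80)],[-35,35],[-50,0,50],[-80,0,80])]
def elbow(q):
    P=p.copy();P[5]=0;P[6]=0;P[7]=0;P[4]=0
    return fk(q,P,s)[0][2]
def wristz(q):
    P=p.copy();P[6]=0;P[7]=0;return fk(q,P,s)[0][2]
def sols(a):
    key,X,R=a;out=[];az=np.degrees(np.arctan2(*(X-.418*R[:,2])[1::-1]))
    for q0 in starts:
        q0=q0.copy();q0[0]=-az-q0[2]
        q,e,an=ik(X,R,q0,.01)
        if e<3 and an<1.5 and elbow(q)>.5 and wristz(q)>.12:
            m=np.min(np.minimum(q-LIM[:,0],LIM[:,1]-q))
            if m>4 and not any(np.abs(q-x).max()<15 for x in out): out.append(q)
    return key,out
if __name__=="__main__":
    J=[]
    for psi in range(-180,180,30):
      for beta in(55,68):
        for fl in(1,-1):
          R0=grasp(psi,beta,fl)
          J.append((("g",psi,beta,fl),cup+[0,0,H]+G*R0[:,2],R0))
          for kind,phi in(("roll",150),("roll",-150),("roll",180)) :
            Rk=R0@Ro.from_rotvec(np.radians(phi)*np.array([0,0,1])).as_matrix()
            cu=(Rk@R0.T)[:,2];J.append((("p",psi,beta,fl,phi,round(np.degrees(np.arccos(cu[2])))),tray+[0,0,.10]-cu*(.075-H)+G*Rk[:,2],Rk))
    with mp.Pool() as P: Rr=P.map(sols,J,chunksize=4)
    pickle.dump(Rr,open("sol.pkl","wb"))
    g=[(k,q) for k,o in Rr if k[0]=="g" for q in o];pp=[(k,q) for k,o in Rr if k[0]=="p" for q in o];print(len(g),len(pp))
    prs=[]
    for kg,q in g:
        for kp,w in pp:
            if kg[2:4]==kp[2:4]:
                d=np.abs(q-w)[:6].max();prs.append((d+abs(kg[1]-kp[1]+180)%360*0,kg,kp,q.round(),w.round()))
    prs.sort(key=lambda t:t[0])
    for t in prs[:14]: print(round(t[0]),t[1],t[2],t[3],t[4])
E
nproc; time timeout 570 python3 feas2.py
```

```text
4
129 288
10 ('g', -120, 68, -1) ('p', -90, 68, -1, 180, 136) [-50.  77.  33.  80.   7.  84. 123.] [-58.  77.  43.  74.  16.  74. -40.]
10 ('g', -120, 55, 1) ('p', -90, 55, 1, -150, 105) [-50.  68.  35.  90.   2.  71. -53.] [-56.  68.  41.  83.  12.  63. 113.]
11 ('g', -120, 55, -1) ('p', -90, 55, -1, 180, 110) [-25.  62.  -2.  90.  33.  79. 101.] [-35.  60.   7.  81.  44.  74. -56.]
11 ('g', -120, 55, -1) ('p', -90, 55, -1, 180, 110) [-49.  68.  33.  90.   3.  71. 126.] [-57.  70.  44.  81.   9.  64. -34.]
12 ('g', -120, 55, -1) ('p', -90, 55, -1, 150, 105) [-49.  68.  33.  90.   3.  71. 126.] [-54.  69.  40.  79.  13.  65.  -6.]
12 ('g', -120, 55, 1) ('p', -90, 55, 1, -150, 105) [-28.  62.   2.  90.  30.  78. -76.] [-37.  60.   9.  82.  42.  73.  94.]
13 ('g', -120, 68, 1) ('p', -90, 68, 1, 180, 136) [-44.  74.  23.  80.  15.  85. -64.] [-52.  73.  32.  74.  27.  77. 133.]
13 ('g', -120, 68, 1) ('p', -90, 68, 1, -150, 127) [-32.  71.   5.  80.  29.  90. -75.] [-43.  68.  14.  76.  42.  82.  92.]
13 ('g', -120, 55, -1) ('p', -90, 55, -1, 180, 110) [ -9.  65. -25.  90.  48.  89.  90.] [-20.  62. -18.  80.  62.  86. -65.]
13 ('g', -120, 68, -1) ('p', -90, 68, -1, -150, 127) [-35.  72.  10.  80.  26.  88. 107.] [-46.  69.  18.  76.  39.  81. -86.]
14 ('g', 150, 55, 1) ('p', 120, 55, 1, 150, 105) [  15.   68.   -8.   72.   -6.   93. -109.] [ 22.  71. -21.  58. -18.  93.  74.]
14 ('g', -120, 55, -1) ('p', -90, 55, -1, 150, 105) [ -9.  65. -25.  90.  48.  89.  90.] [-19.  63. -18.  78.  62.  87. -34.]
14 ('g', -120, 55, 1) ('p', -90, 55, 1, 150, 105) [-12.  64. -21.  90.  46.  87. -88.] [-22.  62. -15.  78.  60.  85. 147.]
14 ('g', -120, 68, -1) ('p', -90, 68, -1, 150, 127) [-11.  75. -28.  80.  53. 105.  88.] [-24.  70. -17.  71.  67.  98. -36.]
real	0m44.090s
user	2m53.819s
sys	0m0.115s
```

Call:
move_arm(increments=[{"offset": [-0.299,-0.009,0],"angular": [0,0,0],"claw": 1},{"offset": [-0.299,-0.009,0],"angular": [0,0,0],"claw": 1},{"offset": [-0.299,-0.009,0],"angular": [0,0,0],"claw": 1},{"offset": [-0.299,-0.009,0],"angular": [0,0,0],"claw": 1},{"offset": [-0.299,-0.009,0],"angular": [0,0,0],"claw": 1}])

```text
time: 46.78
tcp_pos: [0.498, 0.0516, 0.2445]
ee_rot: [[-0.68, 0.733, 0.0], [0.733, 0.68, 0.0], [-0.0, 0.0, -1.0]]
ft_force: [0.6, 1.4, -0.2]
finger_gap: 0.0852
grip_force: 0.0
```

Call:
move_arm(increments=[{"offset": [0,0,0],"angular": [0,0,-0.027],"claw": 1},{"offset": [0,0,0],"angular": [0,0,-0.027],"claw": 1},{"offset": [0,0,0],"angular": [0,0,-0.027],"claw": 1},{"offset": [0,0,0],"angular": [0,0,-0.027],"claw": 1},{"offset": [0,0,0],"angular": [0,0,-0.027],"claw": 1}])

```text
time: 47.4
tcp_pos: [0.4971, 0.0526, 0.2444]
ee_rot: [[-1.0, -0.031, -0.0], [-0.031, 1.0, -0.0], [0.0, -0.0, -1.0]]
ft_force: [-0.3, -0.3, -0.9]
finger_gap: 0.0849
grip_force: 0.0
```

Call:
move_arm(increments=[{"offset": [0,0,0],"angular": [0,0,-0.027],"claw": 1},{"offset": [0,0,0],"angular": [0,0,-0.027],"claw": 1},{"offset": [0,0,0],"angular": [0,0,-0.027],"claw": 1},{"offset": [0,0,0],"angular": [0,0,-0.027],"claw": 1},{"offset": [0,0,0],"angular": [0,0,-0.027],"claw": 1}])

```text
time: 48.02
tcp_pos: [0.4971, 0.0526, 0.2444]
ee_rot: [[-0.638, -0.77, -0.0], [-0.77, 0.638, -0.0], [0.0, 0.0, -1.0]]
ft_force: [1.4, 0.1, -0.4]
finger_gap: 0.0854
grip_force: 0.0
```

```bash
cat > plan.py <<'E'
from h import *
from scipy.spatial.transform import Rotation as Ro
np.set_printoptions(precision=4,suppress=True)
def grasp(psi,beta,flip):
    a,b=np.radians(psi),np.radians(beta);h=np.array([np.cos(a),np.sin(a),0])
    zt=h*np.sin(b)+np.array([0,0,-1])*np.cos(b);yt=np.cross([0,0,1],h)*flip;return np.stack([np.cross(yt,zt),yt,zt],1)
R=np.array(S["ee_rot"]);X=np.array(S["tcp_pos"])
def to(Xt,Rt):
    rv=Ro.from_matrix(R.T@Rt).as_rotvec();print("rot units",np.degrees(rv)/360,"deg",np.degrees(np.linalg.norm(rv)),"offset units: now-frame",R.T@(Xt-X)/.15,"target-frame",Rt.T@(Xt-X)/.15)
def st(): print(S['time'],np.round(S['qpos'],1),X,R.tolist(),np.round(S['ft_force'],1),S['finger_gap'])
E
python3 - <<'E'
from plan import *
st()
for b in(0.01,65): to(np.array([.4966,.0519,.25]),grasp(-120,b,-1))
im=save("top","t4")
for q in r.masks_of("top","cup")[:2]:
    W=np.array([atz("top",p,.075)[:2] for p in np.argwhere(q["region"])]);print("cup",round(q["confidence"],2),q["extent"],(W.min(0)+W.max(0))/2,np.ptp(W,axis=0))
for q in r.masks_of("top","tray")[:1]:
    W=np.array([atz("top",p,.028)[:2] for p in np.argwhere(q["region"])]);print("tray",round(q["confidence"],2),(W.min(0)+W.max(0))/2,np.ptp(W,axis=0))
im=cv2.imread("pics/t3.png")
print(atz("top",[233.0,257.3],.075))
g=cv2.cvtColor(im,7);c=cv2.HoughCircles(cv2.resize(g[205:265,225:295],None,fx=6,fy=6,interpolation=2),cv2.HOUGH_GRADIENT,1,200,param1=100,param2=20,minRadius=50,maxRadius=85);print(c, [atz("top",[205+(k[1]+.5)/6-.5,225+(k[0]+.5)/6-.5],.075)[:2] for k in c[0]])
E
```

```text
48.025 [-21.6  15.2  12.4 110.3  -3.9  54.9 133. ] [0.4971 0.0526 0.2444] [[-0.6381556225357145, -0.7699073708232956, -0.0002043967101870873], [-0.7699073747470541, 0.6381556459957676, -7.61171709163137e-05], [0.00018904008556360722, 0.0001087919339554297, -0.9999999762140803]] [ 1.4  0.1 -0.4] 0.08537733943040023
rot units [ 0.     -0.     -0.0268] deg 9.654430025929384 offset units: now-frame [ 0.0057 -0.0007 -0.0375] target-frame [ 0.0057  0.0003 -0.0375]
rot units [ 0.0152  0.1801 -0.0239] deg 65.62506802649897 offset units: now-frame [ 0.0057 -0.0007 -0.0375] target-frame [ 0.0364  0.0003 -0.0106]
cup 0.84 [247.1, 221.0, 265.9, 244.5] [ 0.4453 -0.0376] [0.0642 0.0534]
tray 0.59 [0.6507 0.0191] [0.133  0.1355]
[ 0.4424 -0.0386  0.075 ]
[[[191.5 166.5  58.5]]] [array([ 0.4443, -0.0362])]
```

Call:
move_arm(increments=[{"offset": [0,0,0],"angular": [0.0022,0.0257,-0.0034],"claw": 1},{"offset": [0,0,0],"angular": [0.0022,0.0257,-0.0034],"claw": 1},{"offset": [0,0,0],"angular": [0.0022,0.0257,-0.0034],"claw": 1},{"offset": [0,0,0],"angular": [0.0022,0.0257,-0.0034],"claw": 1},{"offset": [0,0,0],"angular": [0.0022,0.0257,-0.0034],"claw": 1}])

```text
time: 48.8
tcp_pos: [0.4976, 0.0534, 0.2448]
ee_rot: [[-0.39, -0.838, -0.382], [-0.566, 0.545, -0.618], [0.727, -0.025, -0.687]]
ft_force: [0.1, -0.6, -0.2]
finger_gap: 0.0854
grip_force: 0.0
```

Call:
move_arm(increments=[{"offset": [0,0,0],"angular": [0.0022,0.0257,-0.0034],"claw": 1},{"offset": [0,0,0],"angular": [0.0022,0.0257,-0.0034],"claw": 1},{"offset": [0,0,0],"angular": [0,0,0],"claw": 1}])

```text
time: 49.18
tcp_pos: [0.4962, 0.0542, 0.2413]
ee_rot: [[-0.211, -0.864, -0.456], [-0.363, 0.503, -0.784], [0.908, -0.0, -0.42]]
ft_force: [-0.2, 0.2, 0.1]
finger_gap: 0.0853
grip_force: 0.0
```

Run:
```python
from plan import *
st()
Rt=grasp(-120,65,-1);C=np.array([.4445,-.0373,.048]);G=C+.026*Rt[:,2]
to(G-.14*Rt[:,2],Rt)
im=save("wrist","w5")
print("proj rim centre",proj("wrist",np.array([.4445,-.0373,.075])),"base",proj("wrist",np.array([.4445,-.0373,0.])))
for n in("cup","cup_rim"):
    for q in r.pinpoint("wrist",n)[:2]: print(n,round(q["confidence"],2),np.round(q["at"]),atz("wrist",q["at"],.075 if n=="cup_rim" else 0)[:2])
for q in r.masks_of("wrist","cup")[:1]: print(q["confidence"],q["extent"])
```

```text
49.175 [-39.3  50.8  16.   82.1  22.  104.1 121.3] [0.4962 0.0542 0.2413] [[-0.2113632980545608, -0.864306174437765, -0.4563993789043256], [-0.3629026801775746, 0.5029660104820934, -0.7844277130619873], [0.9075390905935852, -0.00017067068241827913, -0.4199675819823315]] [-0.2  0.2  0.1] 0.08527010097292265
rot units [ 0.0005 -0.0005 -0.0003] deg 0.2583145598134568 offset units: now-frame [-0.8728 -0.0063  0.4169] target-frame [-0.8716 -0.0065  0.4195]
proj rim centre [260.5089 249.8762] base [292.7766 250.0311]
cup 0.64 [294. 249.] [ 0.4461 -0.0363]
cup_rim 0.68 [266. 255.] [ 0.4432 -0.0279]
0.91 [224.4, 239.5, 276.8, 312.2]
```

View pics/w5.png

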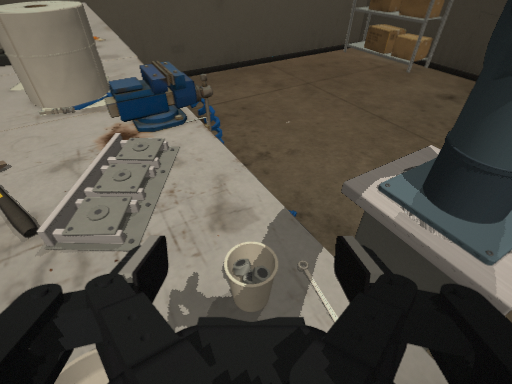

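Call:
move_arm(increments=[{"offset": [-0.218,-0.002,0.105],"angular": [0,0,0],"claw": 1},{"offset": [-0.218,-0.002,0.105],"angular": [0,0,0],"claw": 1},{"offset": [-0.218,-0.002,0.105],"angular": [0,0,0],"claw": 1},{"offset": [-0.218,-0.002,0.105],"angular": [0,0,0],"claw": 1},{"offset": [0,0,0],"angular": [0,0,0],"claw": 1}])

```text
time: 50.0
tcp_pos: [0.4968, 0.0498, 0.0991]
ee_rot: [[-0.215, -0.862, -0.458], [-0.365, 0.506, -0.782], [0.906, -0.001, -0.423]]
ft_force: [-0.2, -0.8, 1.6]
finger_gap: 0.0854
grip_force: 0.0
```

Run:
```python
from plan import *
st()
Rt=grasp(-120,65,-1);C=np.array([.4445,-.0373,.048]);G=C+.026*Rt[:,2]
to(G,Rt)
r.read_camera("wrist")
print("proj rim",proj("wrist",np.array([.4445,-.0373,.075])))
for q in r.masks_of("wrist","cup")[:1]: print(q["confidence"],q["extent"],np.argwhere(q["region"]).mean(0))
```

```text
50.0 [-37.8  62.4  14.3  80.9  19.3  94.7 116.3] [0.4968 0.0498 0.0991] [[-0.21498523859324323, -0.8624587114283417, -0.4581989941808808], [-0.3648194581432891, 0.5061267101468858, -0.7815001703364671], [0.9059183794068004, -0.0008510918015765311, -0.4234514913135884]] [-0.2 -0.8  1.6] 0.08541981529183217
rot units [ 0.001   0.0001 -0.0006] deg 0.4124612166100465 offset units: now-frame [-0.0219  0.0064  0.9313] target-frame [-0.0228  0.0119  0.9312]
proj rim [166.7706 252.1338]
0.97 [215.2, 147.0, 289.9, 245.6] [194.4431 253.3894]
```

Approach and close.

Call:
move_arm(increments=[{"offset": [-0.02,0.009,0.15],"angular": [0,0,0],"claw": 1},{"offset": [0,0,0.22],"angular": [0,0,0],"claw": 1},{"offset": [0,0,0.22],"angular": [0,0,0],"claw": 1},{"offset": [0,0,0.2],"angular": [0,0,0],"claw": 1},{"offset": [0,0,0.14],"angular": [0,0,0],"claw": 1}])

```text
time: 50.72
tcp_pos: [0.434, -0.0576, 0.0392]
ee_rot: [[-0.219, -0.863, -0.456], [-0.366, 0.506, -0.781], [0.905, -0.004, -0.426]]
ft_force: [1.0, 0.0, 0.9]
finger_gap: 0.0854
grip_force: 0.0
```

Run:
```python
from plan import *
st()
Rt=grasp(-120,65,-1);C=np.array([.4445,-.0373,.048]);G=C+.026*Rt[:,2]
to(G,Rt)
```

```text
50.725 [-34.2  62.8  15.3  96.   22.5  78.2 112.9] [ 0.434  -0.0576  0.0392] [[-0.2185558655877688, -0.8627804333807723, -0.4558982972028606], [-0.36560740427582455, 0.5055620047306487, -0.7814974634069015], [0.904745577251348, -0.004121061515434768, -0.42593245626050974]] [1.  0.  0.9] 0.08541007193768062
rot units [ 0.0006  0.0006 -0.001 ] deg 0.4854155905844009 offset units: now-frame [-0.0114  0.0073  0.0106] target-frame [-0.0115  0.0073  0.0105]
```

Call:
move_arm(increments=[{"offset": [0,0.005,0.01],"angular": [0,0,0],"claw": -1},{"offset": [0,0,0],"angular": [0,0,0],"claw": -1},{"offset": [0,0,0],"angular": [0,0,0],"claw": -1},{"offset": [0,0,0],"angular": [0,0,0],"claw": -1},{"offset": [0,0,0],"angular": [0,0,0],"claw": -1}])

```text
time: 51.35
tcp_pos: [0.4329, -0.0569, 0.0385]
ee_rot: [[-0.216, -0.864, -0.456], [-0.364, 0.504, -0.783], [0.906, -0.003, -0.423]]
ft_force: [-0.4, 0.4, 7.5]
finger_gap: 0.0607
grip_force: 63.1
```

Run:
```python
from plan import *
st()
T=np.array([.647,.019,0])
# pour: roll about tool z by phi with yaw gam; cup axis = R@R0.T@k ; mouth over tray at z .095
R0=R; c=R.T@np.array([0,0,1.])
g0=X-.026*R[:,2]; H=g0[2]
from kin import fk,LIM
from feas import ik
q=np.array(S['qpos'])
Xm,Rm=fk(q,np.load("kin.npz")["p"],np.load("kin.npz")["s"]);print("model err",Xm-X)
for sg in(160,-160):
  for gam in(0,15,30,45):
    Rk=Ro.from_rotvec([0,0,np.radians(gam)]).as_matrix()@R0@Ro.from_rotvec([0,0,np.radians(sg)]).as_matrix()
    cu=Rk@c;Xt=T+[0,0,.10]-cu*(.075-H)+.026*Rk[:,2]
    w,e,a=ik(Xt,Rk,q+[0,0,0,0,0,0,-sg]);w,e,a=ik(Xt,Rk,w)
    print(sg,gam,"tilt",round(np.degrees(np.arccos(cu[2]))),"lipdir",np.round(cu,2),w.round(),round(e,1),round(a,1),Xt)
```

```text
51.35 [-34.3  62.9  15.2  96.1  22.5  78.3 112.8] [ 0.4329 -0.0569  0.0385] [[-0.21585188888161505, -0.8635402784133214, -0.4557479013929546], [-0.3642231105982024, 0.5042708686592633, -0.7829766386858562], [0.9059522546869722, -0.003013068116575076, -0.42336914583861246]] [-0.4  0.4  7.5] 0.060695715111523496
model err [-0.071  -0.0625  0.0359]
160 0 tilt 126 lipdir [ 0.11  0.8  -0.59] [-39.  87.  46.  39.   0. 107. -23.] 1.0 0.2 [ 0.6324 -0.0217  0.1041]
160 15 tilt 126 lipdir [-0.1   0.8  -0.59] [-38.  75.  17.  57.  31.  94. -32.] 0.0 0.0 [ 0.6435 -0.0241  0.1041]
160 30 tilt 126 lipdir [-0.31  0.75 -0.59] [-43.  68.  17.  73.  39.  80. -34.] 0.0 0.0 [ 0.6547 -0.0235  0.1041]
160 45 tilt 126 lipdir [-0.49  0.64 -0.59] [-48.  63.  18.  88.  50.  66. -38.] 0.0 0.0 [ 0.6655 -0.0201  0.1041]
-160 0 tilt 126 lipdir [ 0.64  0.49 -0.59] [ -4.  76. -56. 123.  84. 107. 156.] 239.7 65.6 [ 0.6188 -0.0138  0.1041]
-160 15 tilt 126 lipdir [ 0.49  0.64 -0.59] [-68.  67.  50. 131. 145.  13. 156.] 135.3 49.5 [ 0.6282 -0.02    0.1041]
-160 30 tilt 126 lipdir [ 0.31  0.74 -0.59] [-73.  73.  54. 130. 153.  13. 156.] 112.2 39.8 [ 0.639  -0.0235  0.1041]
-160 45 tilt 126 lipdir [ 0.11  0.8  -0.59] [-77.  77.  57. 129. 159.  13. 156.] 85.8 29.8 [ 0.6502 -0.0241  0.1041]
```

Call:
move_arm(increments=[{"offset": [0.08,0,-0.038],"angular": [0,0,0],"claw": -1},{"offset": [0.15,0,-0.07],"angular": [0,0,0],"claw": -1},{"offset": [0.15,0,-0.07],"angular": [0,0,0],"claw": -1},{"offset": [0.15,0,-0.07],"angular": [0,0,0],"claw": -1},{"offset": [0.08,0,-0.038],"angular": [0,0,0],"claw": -1}])

```text
time: 51.98
tcp_pos: [0.4328, -0.0567, 0.1391]
ee_rot: [[-0.217, -0.864, -0.455], [-0.367, 0.504, -0.782], [0.904, -0.003, -0.427]]
ft_force: [-0.2, 0.5, -1.3]
finger_gap: 0.0606
grip_force: 64.7
```

Call:
move_arm(increments=[{"offset": [0,0,0],"angular": [0.0126,0,-0.0059],"claw": -1},{"offset": [0,0,0],"angular": [0.0126,0,-0.0059],"claw": -1},{"offset": [0,0,0],"angular": [0.0126,0,-0.0059],"claw": -1},{"offset": [0,0,0],"angular": [0.0126,0,-0.0059],"claw": -1},{"offset": [0,0,0],"angular": [0.0126,0,-0.0059],"claw": -1}])

```text
time: 52.6
tcp_pos: [0.4323, -0.0566, 0.1377]
ee_rot: [[-0.039, -0.996, -0.079], [-0.423, 0.088, -0.902], [0.905, -0.001, -0.425]]
ft_force: [-0.1, 1.3, -2.1]
finger_gap: 0.0607
grip_force: 64.7
```

Call:
move_arm(increments=[{"offset": [0,0,0],"angular": [0.0126,0,-0.0059],"claw": -1},{"offset": [0,0,0],"angular": [0,0,0],"claw": -1}])

```text
time: 52.85
tcp_pos: [0.4312, -0.0567, 0.1379]
ee_rot: [[-0.001, -1.0, -0.003], [-0.424, 0.003, -0.906], [0.906, 0.0, -0.424]]
ft_force: [0.3, -1.5, -2.8]
finger_gap: 0.0609
grip_force: 64.8
```

Run:
```python
from plan import *
st()
for c in("top","side"):
  r.read_camera(c)
  for q in r.masks_of(c,"tray")[:1]:
    W=np.array([atz(c,p,.028)[:2] for p in np.argwhere(q["region"])]);print(c,"tray",round(q["confidence"],2),(W.min(0)+W.max(0))/2,np.ptp(W,axis=0))
  for q in r.pinpoint(c,"tray")[:1]:print(round(q["confidence"],2),atz(c,q["at"],0))
  for q in r.masks_of(c,"cup")[:1]:print("cup",round(q["confidence"],2),q["extent"])
g=X-.026*R[:,2];print("cup centre px side rim/base",proj("side",g+[0,0,.027]),proj("side",g-[0,0,.048]))
Rt=grasp(-90,65,-1);to(np.array([.673,-.030,.13]),Rt);to(np.array([.673,-.030,.13]),R)
```

```text
52.85 [-46.9  46.6  15.  117.5  43.1  68.1 111.6] [ 0.4312 -0.0567  0.1379] [[-0.0010288637372926832, -0.9999957096160564, -0.002742660914154891], [-0.4238252318437981, 0.00292020666536518, -0.905739281054754], [0.9057434042221677, 0.00023052659609186334, -0.4238264179655717]] [ 0.3 -1.5 -2.8] 0.060891826428179176
top tray 0.91 [0.6441 0.0174] [0.1468 0.1444]
0.97 [0.6377 0.0096 0.    ]
cup 0.85 [244.5, 223.0, 273.1, 245.8]
side tray 0.7 [0.645 0.002] [0.1395 0.1712]
0.63 [ 0.6503  0.0158 -0.    ]
cup 0.7 [195.6, 172.7, 215.6, 196.8]
cup centre px side rim/base [172.8658 205.712 ] [192.1667 206.9414]
rot units [ 0.0004  0.0002 -0.0002] deg 0.18441623968152576 offset units: now-frame [-0.1245 -1.6113 -0.1435] target-frame [-0.1227 -1.6118 -0.1392]
rot units [0. 0. 0.] deg 0.0 offset units: now-frame [-0.1245 -1.6113 -0.1435] target-frame [-0.1245 -1.6113 -0.1435]
```

Call:
move_arm(increments=[{"offset": [-0.01,-0.1,-0.008],"angular": [0,0,0],"claw": -1},{"offset": [-0.021,-0.22,-0.016],"angular": [0,0,0],"claw": -1},{"offset": [-0.021,-0.22,-0.016],"angular": [0,0,0],"claw": -1},{"offset": [-0.021,-0.22,-0.016],"angular": [0,0,0],"claw": -1},{"offset": [-0.021,-0.22,-0.016],"angular": [0,0,0],"claw": -1}])

```text
time: 53.88
tcp_pos: [0.5808, -0.0425, 0.1298]
ee_rot: [[-0.003, -1.0, -0.004], [-0.423, 0.005, -0.906], [0.906, -0.001, -0.423]]
ft_force: [0.1, 0.0, -2.7]
finger_gap: 0.0611
grip_force: 64.8
```

Call:
move_arm(increments=[{"offset": [-0.021,-0.22,-0.016],"angular": [0,0,0],"claw": -1},{"offset": [-0.021,-0.22,-0.016],"angular": [0,0,0],"claw": -1},{"offset": [-0.014,-0.173,-0.011],"angular": [0,0,0],"claw": -1},{"offset": [-0.157,0,0.073],"angular": [0,0,0],"claw": -1},{"offset": [0,0,0],"angular": [0,0,0],"claw": -1}])

```text
time: 54.5
tcp_pos: [0.67, -0.0338, 0.0969]
ee_rot: [[0.001, -1.0, -0.006], [-0.422, 0.005, -0.906], [0.906, 0.003, -0.422]]
ft_force: [-0.2, -0.4, -1.9]
finger_gap: 0.061
grip_force: 64.9
```

Run:
```python
from plan import *
st()
P=X-.0374*R[:,2];print("axis pt",P,"mouth",P+.0245*R[:,0])
a=save("side","s6");b=save("top","t6")
a=cv2.resize(a[130:250,190:310],(400,400));b=cv2.resize(b[110:230,190:310],(400,400));cv2.imwrite("pics/c6.png",np.hstack([b,a]))
```

```text
54.5 [-35.6  63.2  16.9  80.4  42.8  76.8 130.7] [ 0.67   -0.0338  0.0969] [[0.0005336486847148001, -0.9999822493779523, -0.005934319513850473], [-0.42237373043833437, 0.005153601770130734, -0.9064071227789421], [0.9064216166082355, 0.002990203639565195, -0.42236348282907626]] [-0.2 -0.4 -1.9] 0.06097919330886063
axis pt [0.6702 0.0001 0.1127] mouth [ 0.6702 -0.0103  0.1349]
```

View pics/c6.png

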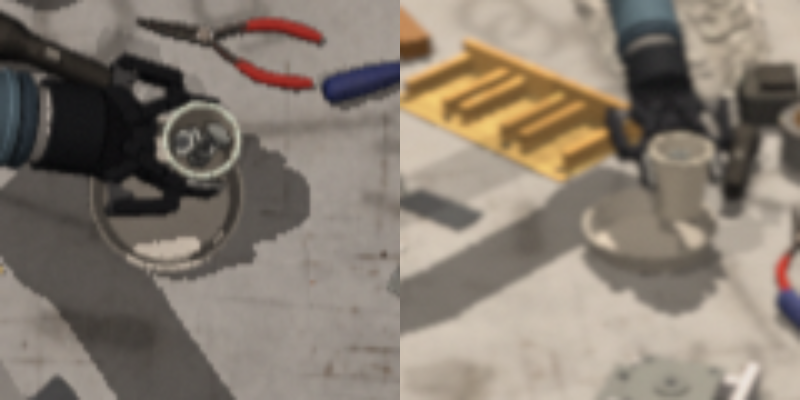

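Call:
move_arm(increments=[{"offset": [0,0,0],"angular": [0,0,0.02],"claw": -1},{"offset": [0,0,0],"angular": [0,0,0.025],"claw": -1},{"offset": [0,0,0],"angular": [0,0,0.025],"claw": -1},{"offset": [0,0,0],"angular": [0,0,0.025],"claw": -1},{"offset": [0,0,0],"angular": [0,0,0.025],"claw": -1}])

```text
time: 55.22
tcp_pos: [0.6713, -0.0331, 0.1004]
ee_rot: [[-0.691, -0.723, -0.003], [-0.304, 0.295, -0.906], [0.656, -0.625, -0.424]]
ft_force: [0.5, -0.3, -2.5]
finger_gap: 0.0602
grip_force: 64.9
```

Call:
move_arm(increments=[{"offset": [0,0,0],"angular": [0,0,0.025],"claw": -1},{"offset": [0,0,0],"angular": [0,0,0.02],"claw": -1},{"offset": [0,0,0],"angular": [0,0,0.014],"claw": -1},{"offset": [0,0,0],"angular": [0,0,0.014],"claw": -1},{"offset": [0,0,0],"angular": [0,0,0.014],"claw": -1}])

```text
time: 55.85
tcp_pos: [0.6713, -0.033, 0.1004]
ee_rot: [[-0.965, -0.261, -0.003], [-0.108, 0.41, -0.906], [0.237, -0.874, -0.424]]
ft_force: [-0.0, 0.1, -2.6]
finger_gap: 0.0607
grip_force: 65.0
```

Call:
move_arm(increments=[{"offset": [0,0,0],"angular": [0,0,0.014],"claw": -1},{"offset": [0,0,0],"angular": [0,0,0.014],"claw": -1},{"offset": [0,0,0],"angular": [0,0,0.014],"claw": -1},{"offset": [0,0,0],"angular": [0,0,0.014],"claw": -1},{"offset": [0,0,0],"angular": [0,0,0.014],"claw": -1}])

```text
time: 56.48
tcp_pos: [0.6713, -0.0328, 0.1003]
ee_rot: [[-0.985, 0.175, -0.003], [0.077, 0.417, -0.906], [-0.157, -0.892, -0.424]]
ft_force: [0.3, 0.4, -2.8]
finger_gap: 0.0611
grip_force: 64.9
```

Call:
move_arm(increments=[{"offset": [0,0,0],"angular": [0,0,0.014],"claw": -1},{"offset": [0,0,0],"angular": [0,0,0.014],"claw": -1},{"offset": [0,0,0],"angular": [0,0,0.014],"claw": -1},{"offset": [0,0,0],"angular": [0,0,0.014],"claw": -1},{"offset": [0,0,0],"angular": [0,0,0.014],"claw": -1}])

```text
time: 57.1
tcp_pos: [0.6713, -0.0327, 0.1002]
ee_rot: [[-0.816, 0.577, -0.003], [0.247, 0.345, -0.906], [-0.522, -0.74, -0.424]]
ft_force: [0.4, 0.6, -2.0]
finger_gap: 0.0606
grip_force: 65.2
```

Call:
move_arm(increments=[{"offset": [0,0,0],"angular": [0,0,0.014],"claw": -1},{"offset": [0,0,0],"angular": [0,0,0.014],"claw": -1},{"offset": [0,0,0],"angular": [0,0,0.014],"claw": -1},{"offset": [0,0,0],"angular": [0,0,0.014],"claw": -1},{"offset": [0,0,0],"angular": [0,0,0.014],"claw": -1}])

```text
time: 57.72
tcp_pos: [0.6714, -0.0329, 0.1007]
ee_rot: [[-0.493, 0.87, -0.003], [0.37, 0.206, -0.906], [-0.788, -0.448, -0.423]]
ft_force: [0.8, 0.0, -0.6]
finger_gap: 0.0607
grip_force: 65.2
```

Call:
move_arm(increments=[{"offset": [0,0,0],"angular": [0,0,0],"claw": -1},{"offset": [0,0,0],"angular": [0,0,0],"claw": -1},{"offset": [0,0,0],"angular": [0,0,0],"claw": -1},{"offset": [0,0,0],"angular": [0,0,0],"claw": -1}])

```text
time: 58.22
tcp_pos: [0.6709, -0.0334, 0.0992]
ee_rot: [[-0.496, 0.868, -0.004], [0.369, 0.207, -0.906], [-0.786, -0.451, -0.423]]
ft_force: [-0.4, 0.1, -0.6]
finger_gap: 0.0608
grip_force: 65.2
```

Run:
```python
from plan import *
st()
print("cup axis z",(R@np.array([.906,0,-.423]))[2])
a=save("side","s7");b=save("top","t7")
for c in("top","side"):
  for q in r.pinpoint(c,"nut_1"): print(c,round(q["confidence"],2),np.round(q["at"]),atz(c,q["at"],.01)[:2])
a=cv2.resize(a[130:250,190:310],(400,400));b=cv2.resize(b[110:230,190:310],(400,400));cv2.imwrite("pics/c7.png",np.hstack([b,a]))
```

```text
58.225 [-52.6  73.9  48.7  81.7  13.2  64.9   0.1] [ 0.6709 -0.0334  0.0992] [[-0.4962104372079521, 0.8681942342870038, -0.003738122081504642], [0.3691897519234627, 0.20710703344383355, -0.9059832248848687], [-0.7857952208308377, -0.45093840848712147, -0.4232970855918063]] [-0.4  0.1 -0.6] 0.0608368899041928
cup axis z -0.532875802867405
top 0.6 [181. 225.] [0.6033 0.0631]
top 0.36 [173. 250.] [ 0.6326 -0.0152]
side 0.52 [192. 259.] [0.6363 0.0774]
side 0.43 [199. 258.] [0.6241 0.0319]
side 0.42 [195. 249.] [0.5963 0.0666]
side 0.35 [192. 265.] [0.6561 0.0718]
side 0.35 [192. 268.] [0.6709 0.0724]
```

View pics/c7.png

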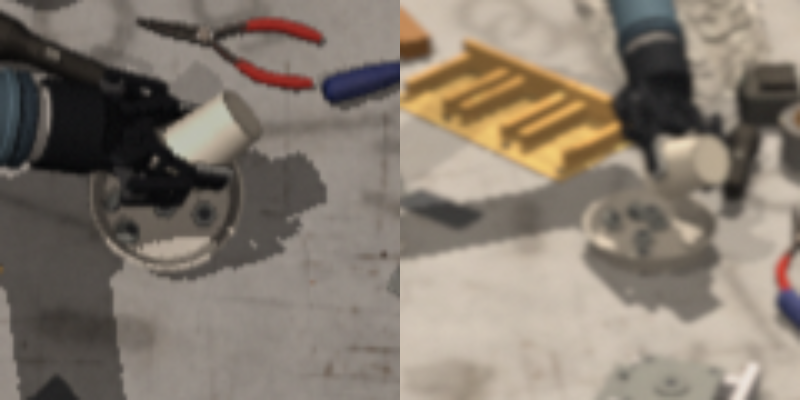

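Call:
move_arm(increments=[{"offset": [0,0,0],"angular": [0,0,0.015],"claw": -1},{"offset": [0,0,0],"angular": [0,0,0.015],"claw": -1},{"offset": [0,0,-0.05],"angular": [0,0,0.01],"claw": -1},{"offset": [0,0,0.05],"angular": [0,0,0],"claw": -1},{"offset": [0,0,0],"angular": [0,0,0],"claw": -1}])

```text
time: 59.05
tcp_pos: [0.6703, -0.0348, 0.0989]
ee_rot: [[-0.265, 0.964, -0.005], [0.408, 0.107, -0.906], [-0.873, -0.243, -0.422]]
ft_force: [1.0, 0.4, -1.7]
finger_gap: 0.0608
grip_force: 65.2
```

Run:
```python
from plan import *
st()
print("up in tool",R.T@[0,0,1]);to(X,grasp(-90,65,-1))
for c in("top","side"):
  r.read_camera(c)
  for n in("cup","tray"):
    for q in r.masks_of(c,n)[:1]: print(c,n,q["confidence"],q["extent"])
```

```text
59.05 [-54.   75.8  52.   81.8   9.3  64.2 -11.5] [ 0.6703 -0.0348  0.0989] [[-0.26545695487941284, 0.9641070518152098, -0.005495247613491014], [0.4084345895273321, 0.10729159189477996, -0.9064599827826508], [-0.8733348677247399, -0.24287055595289453, -0.42225596723710446]] [ 1.   0.4 -1.7] 0.06078113780371759
up in tool [-0.8733 -0.2429 -0.4223]
rot units [ 0.0001 -0.0013 -0.4572] deg 164.6057754883464 offset units: now-frame [0. 0. 0.] target-frame [0. 0. 0.]
top cup 0.94 [237.5, 139.0, 269.9, 163.1]
top tray 0.63 [217.8, 162.1, 262.2, 192.3]
side cup 0.72 [253.8, 238.4, 286.7, 254.5]
side tray 0.8 [244.3, 186.5, 283.1, 211.0]
```

Call:
move_arm(increments=[{"offset": [-0.116,-0.032,-0.056],"angular": [0,0,0],"claw": -1},{"offset": [-0.116,-0.032,-0.056],"angular": [0,0,0],"claw": -1},{"offset": [-0.116,-0.032,-0.056],"angular": [0,0,0],"claw": -1},{"offset": [0,0,0],"angular": [0,0,-0.025],"claw": -1},{"offset": [0,0,0],"angular": [0,0,-0.025],"claw": -1}])

```text
time: 59.98
tcp_pos: [0.6712, -0.0333, 0.1606]
ee_rot: [[-0.552, 0.834, -0.003], [0.354, 0.232, -0.906], [-0.754, -0.502, -0.423]]
ft_force: [0.8, 0.4, -1.0]
finger_gap: 0.0607
grip_force: 65.2
```

Call:
move_arm(increments=[{"offset": [0,0,0],"angular": [0,0,-0.025],"claw": -1},{"offset": [0,0,0],"angular": [0,0,-0.025],"claw": -1},{"offset": [0,0,0],"angular": [0,0,-0.025],"claw": -1},{"offset": [0,0,0],"angular": [0,0,-0.025],"claw": -1},{"offset": [0,0,0],"angular": [0,0,-0.025],"claw": -1}])

```text
time: 60.6
tcp_pos: [0.6712, -0.0337, 0.1604]
ee_rot: [[-0.98, 0.198, -0.003], [0.087, 0.414, -0.906], [-0.179, -0.888, -0.423]]
ft_force: [0.6, 0.4, -0.1]
finger_gap: 0.0607
grip_force: 65.2
```

Call:
move_arm(increments=[{"offset": [0,0,0],"angular": [0,0,-0.025],"claw": -1},{"offset": [0,0,0],"angular": [0,0,-0.025],"claw": -1},{"offset": [0,0,0],"angular": [0,0,-0.025],"claw": -1},{"offset": [0,0,0],"angular": [0,0,-0.025],"claw": -1},{"offset": [0,0,0],"angular": [0,0,-0.025],"claw": -1}])

```text
time: 61.22
tcp_pos: [0.6712, -0.0338, 0.1605]
ee_rot: [[-0.833, -0.553, -0.003], [-0.231, 0.354, -0.906], [0.502, -0.755, -0.423]]
ft_force: [-0.4, -0.5, -1.7]
finger_gap: 0.0608
grip_force: 65.2
```

Call:
move_arm(increments=[{"offset": [0,0,0],"angular": [0,0,-0.025],"claw": -1},{"offset": [0,0,0],"angular": [0,0,-0.025],"claw": -1},{"offset": [0,0,0],"angular": [0,0,-0.025],"claw": -1},{"offset": [0,0,0],"angular": [0,0,-0.025],"claw": -1},{"offset": [0,0,0],"angular": [0,0,-0.025],"claw": -1}])

```text
time: 61.85
tcp_pos: [0.6712, -0.034, 0.1605]
ee_rot: [[-0.199, -0.98, -0.003], [-0.413, 0.087, -0.906], [0.889, -0.179, -0.422]]
ft_force: [-0.1, 0.5, 0.6]
finger_gap: 0.0607
grip_force: 65.2
```

Run:
```python
from plan import *
st()
to(np.array([.4329,-.0569,.139]),grasp(-120,65,-1));to(np.array([.4329,-.0569,.139]),R)
```

```text
61.85 [-37.5  58.1  20.1  81.8  41.7  78.1 123.6] [ 0.6712 -0.034   0.1605] [[-0.19867671253631783, -0.9800598550140851, -0.003200700787632915], [-0.413444276324181, 0.086773085599995, -0.9063852723815794], [0.8885895533206178, -0.1787543347872342, -0.4224399288943197]] [-0.1  0.5  0.6] 0.0607267093740061
rot units [-0.0745  0.0074  0.004 ] deg 26.99003702598977 offset units: now-frame [0.2513 1.5697 0.204 ] target-frame [0.2615 1.2998 0.9004]
rot units [0. 0. 0.] deg 0.0 offset units: now-frame [0.2513 1.5697 0.204 ] target-frame [0.2513 1.5697 0.204 ]
```

Call:
move_arm(increments=[{"offset": [0.036,0.224,0.029],"angular": [0,0,0],"claw": -1},{"offset": [0.036,0.224,0.029],"angular": [0,0,0],"claw": -1},{"offset": [0.036,0.224,0.029],"angular": [0,0,0],"claw": -1},{"offset": [0.036,0.224,0.029],"angular": [0,0,0],"claw": -1},{"offset": [0.036,0.224,0.029],"angular": [0,0,0],"claw": -1}])

```text
time: 62.48
tcp_pos: [0.5004, -0.0499, 0.1443]
ee_rot: [[-0.204, -0.979, -0.003], [-0.414, 0.089, -0.906], [0.887, -0.184, -0.423]]
ft_force: [-0.4, 0.1, -0.8]
finger_gap: 0.0608
grip_force: 65.3
```

Call:
move_arm(increments=[{"offset": [0.036,0.224,0.029],"angular": [0,0,0],"claw": -1},{"offset": [0.036,0.224,0.029],"angular": [0,0,0],"claw": -1},{"offset": [0,0,0],"angular": [-0.0186,0.0019,0.001],"claw": -1},{"offset": [0,0,0],"angular": [-0.0186,0.0019,0.001],"claw": -1},{"offset": [0,0,0],"angular": [-0.0186,0.0019,0.001],"claw": -1}])

```text
time: 63.1
tcp_pos: [0.4336, -0.0557, 0.138]
ee_rot: [[-0.216, -0.912, -0.348], [-0.378, 0.407, -0.832], [0.9, -0.048, -0.433]]
ft_force: [0.3, 0.3, 0.0]
finger_gap: 0.0606
grip_force: 65.3
```

Call:
move_arm(increments=[{"offset": [0,0,0],"angular": [-0.0187,0.0018,0.001],"claw": -1},{"offset": [0,0,0],"angular": [0,0,0],"claw": -1},{"offset": [0,0,0],"angular": [0,0,0],"claw": -1}])

```text
time: 63.48
tcp_pos: [0.4326, -0.0557, 0.1371]
ee_rot: [[-0.215, -0.866, -0.452], [-0.366, 0.5, -0.785], [0.905, -0.003, -0.424]]
ft_force: [-0.9, 0.8, -1.3]
finger_gap: 0.0605
grip_force: 65.3
```

Run:
```python
from plan import *
st()
to(np.array([.4329,-.0569,.0385]),grasp(-120,65,-1))
for c in("top","side"):
  r.read_camera(c)
  for n in("cup","tray"):
    for q in r.masks_of(c,n)[:1]: print(c,n,q["confidence"],q["extent"])
g=X-.026*R[:,2]
for z in(.027,-.048): print("exp side",proj("side",g+[0,0,z]),"top",proj("top",g+[0,0,z]))
```

```text
63.475 [-35.9  52.8  17.2  99.3  23.8  84.  116.5] [ 0.4326 -0.0557  0.1371] [[-0.21498618150301244, -0.8659070846880459, -0.45164794082316323], [-0.36600459286557135, 0.5001932742688738, -0.7847594066830232], [0.9054399923595496, -0.00340720754179748, -0.4244606120392161]] [-0.9  0.8 -1.3] 0.06051262860589877
rot units [-0.0002  0.0003 -0.0005] deg 0.22779066244561114 offset units: now-frame [-0.5923 -0.0036  0.2845] target-frame [-0.5928 -0.0058  0.2833]
top cup 0.71 [244.1, 221.7, 274.6, 244.6]
top tray 0.69 [217.7, 145.8, 264.9, 192.2]
side cup 0.72 [199.9, 169.9, 217.5, 196.3]
side tray 0.89 [243.8, 183.9, 285.2, 211.4]
exp side [172.9753 209.6917] top [231.9905 257.8093]
exp side [192.268  210.8317] top [232.2289 256.5554]
```

Call:
move_arm(increments=[{"offset": [-0.13,0,0.062],"angular": [0,0,0],"claw": -1},{"offset": [-0.15,0,0.07],"angular": [0,0,0],"claw": -1},{"offset": [-0.15,0,0.07],"angular": [0,0,0],"claw": -1},{"offset": [-0.12,0,0.06],"angular": [0,0,0],"claw": -1},{"offset": [0,0,0],"angular": [0,0,0],"claw": -1}])

```text
time: 64.4
tcp_pos: [0.4321, -0.0565, 0.0445]
ee_rot: [[-0.213, -0.865, -0.454], [-0.365, 0.502, -0.784], [0.906, -0.001, -0.423]]
ft_force: [-0.1, 0.2, -0.2]
finger_gap: 0.0609
grip_force: 65.3
```

Call:
move_arm(increments=[{"offset": [-0.02,0,0.01],"angular": [0,0,0],"claw": -1},{"offset": [-0.006,0,0.003],"angular": [0,0,0],"claw": -1},{"offset": [-0.006,0,0.003],"angular": [0,0,0],"claw": -1},{"offset": [0,0,0],"angular": [0,0,0],"claw": -1},{"offset": [0,0,0],"angular": [0,0,0],"claw": -1}])

```text
time: 65.03
tcp_pos: [0.4328, -0.0565, 0.0401]
ee_rot: [[-0.215, -0.865, -0.453], [-0.366, 0.502, -0.784], [0.906, -0.003, -0.424]]
ft_force: [-0.1, -0.2, -1.0]
finger_gap: 0.0611
grip_force: 65.3
```

Call:
move_arm(increments=[{"offset": [-0.007,0,0.003],"angular": [0,0,0],"claw": -1},{"offset": [-0.006,0,0.003],"angular": [0,0,0],"claw": -1},{"offset": [0,0,0],"angular": [0,0,0],"claw": -1},{"offset": [0,0,0],"angular": [0,0,0],"claw": -1}])

```text
time: 65.53
tcp_pos: [0.4327, -0.0567, 0.0386]
ee_rot: [[-0.215, -0.865, -0.454], [-0.364, 0.502, -0.784], [0.906, -0.003, -0.423]]
ft_force: [-1.2, 1.0, 4.8]
finger_gap: 0.061
grip_force: 65.0
```

Call:
move_arm(increments=[{"offset": [0,0,0],"angular": [0,0,0],"claw": 1},{"offset": [0,0,0],"angular": [0,0,0],"claw": 1},{"offset": [0,0,0],"angular": [0,0,0],"claw": 1},{"offset": [0,0,0],"angular": [0,0,0],"claw": 1},{"offset": [0,0,-0.1],"angular": [0,0,0],"claw": 1}])

```text
time: 66.15
tcp_pos: [0.439, -0.0452, 0.0445]
ee_rot: [[-0.214, -0.864, -0.455], [-0.364, 0.503, -0.784], [0.906, -0.002, -0.423]]
ft_force: [-0.9, -0.1, 0.9]
finger_gap: 0.0854
grip_force: 0.0
```

Call:
move_arm(increments=[{"offset": [0,0,-0.2],"angular": [0,0,0],"claw": 1},{"offset": [0,0,-0.25],"angular": [0,0,0],"claw": 1},{"offset": [0,0,-0.25],"angular": [0,0,0],"claw": 1},{"offset": [0,0,-0.2],"angular": [0,0,0],"claw": 1},{"offset": [0.2,0,-0.1],"angular": [0,0,0],"claw": 1}])

```text
time: 66.78
tcp_pos: [0.5015, 0.0649, 0.1345]
ee_rot: [[-0.213, -0.867, -0.451], [-0.368, 0.499, -0.784], [0.905, -0.001, -0.425]]
ft_force: [-0.2, -0.1, 0.3]
finger_gap: 0.0856
grip_force: 0.0
```

Call:
move_arm(increments=[{"offset": [0.2,0,-0.1],"angular": [0,0,0],"claw": 1},{"offset": [0.2,0,-0.1],"angular": [0,0,0],"claw": 1},{"offset": [0.2,0,-0.1],"angular": [0,0,0],"claw": 1},{"offset": [0.2,0,-0.1],"angular": [0,0,0],"claw": 1},{"offset": [0,0,0],"angular": [0,0,0],"claw": 1}])

```text
time: 67.4
tcp_pos: [0.5036, 0.066, 0.2716]
ee_rot: [[-0.219, -0.865, -0.451], [-0.368, 0.502, -0.783], [0.904, -0.006, -0.428]]
ft_force: [-0.5, -0.3, -0.6]
finger_gap: 0.0856
grip_force: 0.0
```

Run:
```python
from plan import *
st()
a=save("side","s9");b=save("top","t9")
for c in("top","side"):
  for n,z in dict(cup=0,tray=0,nut_1=.01,lifter=0).items():
    for q in r.pinpoint(c,n)[:7]: print(c,n,round(q["confidence"],2),np.round(q["at"]),atz(c,q["at"],z)[:2])
b=cv2.resize(b[110:270,160:420],(800,492),interpolation=2);b[:230,480:]=cv2.resize(a[160:260,170:309],(320,230),interpolation=2);cv2.imwrite("pics/c9.png",b)
```

```text
67.4 [-40.6  49.4  17.5  79.8  21.9 106.8 123.1] [0.5036 0.066  0.2716] [[-0.2192459170347622, -0.8651227524247785, -0.4511029273908136], [-0.367827137820396, 0.5015271880679066, -0.7830540698518552], [0.9036782749111774, -0.005753508987907956, -0.4281734141535232]] [-0.5 -0.3 -0.6] 0.08562058941554573
top cup 0.76 [236. 251.] [ 0.4325 -0.0237]
top cup 0.63 [133. 205.] [0.7621 0.1325]
top cup 0.29 [240. 197.] [0.4171 0.1449]
top tray 0.55 [171. 240.] [0.6404 0.0177]
top nut_1 0.54 [176. 255.] [ 0.6221 -0.0298]
top nut_1 0.49 [170. 239.] [0.6407 0.0211]
top nut_1 0.43 [165. 229.] [0.6546 0.0536]
top nut_1 0.41 [172. 226.] [0.6335 0.0612]
top nut_1 0.38 [180. 230.] [0.6065 0.049 ]
top lifter 0.58 [237. 196.] [0.4272 0.1493]
side cup 0.72 [219. 213.] [ 0.4447 -0.05  ]
side cup 0.55 [185. 292.] [0.7766 0.1235]
side tray 0.89 [202. 262.] [0.6369 0.0215]
side tray 0.38 [265. 260.] [ 0.5536 -0.3297]
side nut_1 0.54 [195. 266.] [0.6585 0.0528]
side nut_1 0.49 [193. 265.] [0.657  0.0671]
side nut_1 0.49 [196. 251.] [0.6021 0.061 ]
side nut_1 0.44 [200. 261.] [0.6332 0.0236]
side nut_1 0.42 [194. 258.] [0.6314 0.0688]
side lifter 0.54 [193. 197.] [0.408  0.1389]
side lifter 0.41 [266. 257.] [ 0.5428 -0.3323]
```

View pics/c9.png

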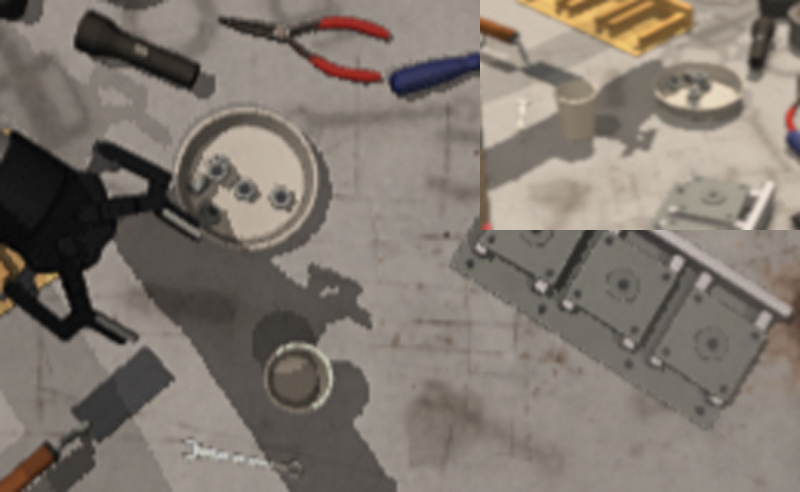

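```bash
python3 -c "
from workcell import r
print(r.hand_in())"
```

```text
the job is handed in; nothing more can be done
None
```

I handed the job in at about 67 s. The last pictures show all three plates across the assembly rack rails, within about 3 mm of centre. They also show the nuts in the tray, the empty cup upright, the lifter lying level and the four bystander tools in place. I couldn't count the overlapping nuts exactly: the networks found five, the cup looked empty, and I saw none outside the tray.

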